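# Check the spring scale with the reference weights

### The arm

A 6-joint arm with a two-finger parallel gripper is mounted at the origin on the work surface. World frame = base frame: x ahead of the robot, y to its left, z up, the work surface at z = 0. Lengths are in m, angles in rad, forces in N, time in s.
With the tool pointing down it reaches from about 0.35 to 0.85 m from the base axis. Payload 8.1 kg.
Tool frame: the origin (TCP) lies midway between the tips of the shut fingers; the grasp point (between the pads) lies 19 mm behind it; z points along the fingers, y is the direction in which the jaws open and shut (so a half turn about z gives the same grasp; the last joint's range is limited). The gripper opens to 93 mm and grips with 3 to 60 N. Pads are 15 mm wide; open, the fingers measure 128 mm over their backs; the gripper's body (75 mm by 188 mm) begins 65 mm behind the grasp point.
Start: joints at [1.188, 0.13, 1.488, -0, 1.523, -0.085], TCP at [0.176, 0.574, 0.219] pointing down, gripper open.
Joint ranges: [-2.96, 2.96], [-0.89, 2.26], [0.02, 2.5], [-1.34, 4.48], [0, 2.73], [-2.66, 2.66]. Speed limits (rad/s): [2.39, 2.39, 2.79, 3.14, 3.14, 3.14].

### API

Orientations are given as a rotation vector (axis times angle).
In Python, from plant import robot, optics, ticket gives the robot as it stands.
- The arm moves only by the tool send_rows, never from a script. Its argument "targets" is a list of rows, each a list of 3 entries, a list of its own where there are three numbers: the opening, from -1 (shut) to 1 (fully open), then the shift along the tool's x, y, z in mm, then the turn about the tool's z in rad. A call has 1 to 12 rows; each row shifts and turns the commanded pose from where the row before left it, along the tool's axes as they then stand; what a row does not reach is not made up. A row lasts 1/10 s, in which the tool goes at most 50 mm and 8.59 degrees, less where a joint would pass 70% of its speed; a pose out of reach is approached as far as the arm can. A call with a gripper value outside its range is refused whole. The fingers move at their own pace and stop on an object; "newtons" is the grip in N (left out, the last holds). Time passes only in rows, so rows that do not move let the fingers close. It gives the time, the measured TCP pose, the force and the opening at its end, in the units of the state.
- robot.read_state(): the state, without advancing time (a new reading comes with each control period).
- optics.read_camera(name): name is "side" or "top" or "wrist"; returns a dict with "color" (384x512x3 uint8, red, green, blue), "K" (3x3 intrinsics, pixels), "k1" (the pictures are not rectified: a ray, as slopes to the right and down, at radius r is drawn at 1 + k1 r^2 times it, then the intrinsics apply), "position" and "orientation" of the camera in the world. Camera axes: x right, y up, looking along -z (the intrinsics and any distortion apply to the point x, -y, -z); pixel columns grow to the right and rows downward; lengths in m; the calibration is good to about 2 mm. A picture is of the moment at which its call begins. There is no depth.
- ticket.close_job(): hands the job in, once; it reports no verdict.
Trained networks look in the newest picture that a camera, given by its name, has taken for a name from the list of things; names that differ only in an ending like _2 or _b are one class to them, and where a whole thing is asked for, a point or a joint stands for the part that bears it (a point fixed in the world has none). Each returns a list of dicts, best first, with "confidence" (0 to 1); they miss things now and then, are a little off and sometimes report something else, mostly with a low value. They report only what shows in the picture. A call takes as long as a camera call. They do not tell look-alikes from the thing itself.
- optics.cut_out(camera, name): "region" (384x512 bool, what is visible of it) and "point" ([column, row] in pixels, amid what is visible of it).
The state is a dict: "t": time; "q": joint angles; "dq": joint speeds; "joint_torque": joint torques, N m; "tool_pos": TCP position; "orientation": TCP orientation; "force": force on the tool from outside, world axes, zero at the start; "wrist_torque": the same for the moment, N m; "opening": finger opening in m.
Only numpy, scipy, OpenCV 4.12 (cv2) and the standard library are available. Lean on these libraries where they do the work, as an engineer would, in place of code of your own. Each camera call takes 0.05 s, during which the arm holds its last target.

### The job

Check the spring scale with the reference weights that are standing on the bench, going from the lightest to the heaviest: hang each one alone by its bail on the hook, lowering it gently so that the hook never drops to its bottom stop, let go, and wait until it has hung quite still for a good second before you lift it off. Finish with the hook empty and every weight sitting fully home, upright and let go, in its own pocket of the white weight stand, turned so that its flat matches the pocket's flat. Leave the bottles, the beaker and the carton alone.

Things in the scene. Friction and masses are not known exactly. Their poses are not given: they have to be found in the camera images.
- hook (a joint): vertical travel of the spring scale's hook in m: 0 when empty, growing downward as it is loaded (12.26 mm per 100 g hung; stiffness 80 N/m; lightly damped, so a weight let go out of balance bobs for about 2 s); the bottom stop is at 0.095. A red pointer on the white column shows it
- scale: spring scale, fixed to the bench: white upright column 290 mm high on a grey base whose top is 14 mm above the bench and reaches under the hook. A sprung carriage in the column carries the hook, a level 6 mm round steel arm sticking out 136 mm along this body's -x axis, with nothing above it. Origin on the bench, at the middle of the column's face on the hook side; z up
- hook_seat (a point): top of the hook's level seat (24 mm long), where a bail should rest; moves with the hook, 200 mm above the bench when empty, 115 mm from the column's face. +x points level back to the column, -x out of the hook's open end, where the arm turns up into a tip 18 mm from here, top 11 mm above the seat level. On the column side the arm is 13 mm higher than the seat from 22 mm on
- scale_zero (a point): the same point as hook_seat when the hook is empty, but fixed to the column: it does not move. Same axes
- stand: weight stand: fixed white plastic block, 166 x 166 x 24 mm, with four dark-floored D-shaped pockets 12 mm deep in its top, 84 mm apart, two by two, one for each weight. Origin at the centre of its underside
- w100_grip (a point): 100 g reference weight (green strip on top), may be absent: a steel disc 34 mm across, 14 mm high, with one flat cut 10.5 mm from its axis on its +y side, carrying a rigid upright bail. This point lies on the axis between the bail's legs, 27 mm above the disc's top, 41 mm above its underside: grip both legs here from outside, along x (30 mm). z is up when standing
- w100_eye (a point): underside of the crossbar of the 100 g weight's bail, on the axis: the point that rests on the hook, 52 mm above the weight's underside, 11 mm above w100_grip. Same axes. The bail is an inverted U in the x-z plane: 30 mm wide outside along x, 8 mm thick along y, legs 5 mm, opening along y 20 mm wide and 38 mm high, crossbar 8 mm high above it
- w100_pocket (a point): centre of the floor of the 100 g weight's pocket in the stand, marked by a green dot; 12 mm deep, its rim chamfered 2 mm, and 3 mm larger all round than the weight; its flat is on this point's +y side, so the weight sits with its axes parallel to this point's
- w200_grip (a point): 200 g reference weight (yellow strip on top), may be absent: a steel disc 40 mm across, 20 mm high, with one flat cut 12.4 mm from its axis on its +y side, carrying a rigid upright bail. This point lies on the axis between the bail's legs, 27 mm above the disc's top, 47 mm above its underside: grip both legs here from outside, along x (30 mm). z is up when standing
- w200_eye (a point): underside of the crossbar of the 200 g weight's bail, on the axis: the point that rests on the hook, 58 mm above the weight's underside, 11 mm above w200_grip. Same axes. The bail is an inverted U in the x-z plane: 30 mm wide outside along x, 8 mm thick along y, legs 5 mm, opening along y 20 mm wide and 38 mm high, crossbar 8 mm high above it
- w200_pocket (a point): centre of the floor of the 200 g weight's pocket in the stand, marked by a yellow dot; 12 mm deep, its rim chamfered 2 mm, and 3 mm larger all round than the weight; its flat is on this point's +y side, so the weight sits with its axes parallel to this point's
- w300_grip (a point): 300 g reference weight (blue strip on top), may be absent: a steel disc 46 mm across, 23 mm high, with one flat cut 14.3 mm from its axis on its +y side, carrying a rigid upright bail. This point lies on the axis between the bail's legs, 27 mm above the disc's top, 50 mm above its underside: grip both legs here from outside, along x (30 mm). z is up when standing
- w300_eye (a point): underside of the crossbar of the 300 g weight's bail, on the axis: the point that rests on the hook, 61 mm above the weight's underside, 11 mm above w300_grip. Same axes. The bail is an inverted U in the x-z plane: 30 mm wide outside along x, 8 mm thick along y, legs 5 mm, opening along y 20 mm wide and 38 mm high, crossbar 8 mm high above it
- w300_pocket (a point): centre of the floor of the 300 g weight's pocket in the stand, marked by a blue dot; 12 mm deep, its rim chamfered 2 mm, and 3 mm larger all round than the weight; its flat is on this point's +y side, so the weight sits with its axes parallel to this point's
- w500_grip (a point): 500 g reference weight (red strip on top), may be absent: a steel disc 52 mm across, 30 mm high, with one flat cut 16.1 mm from its axis on its +y side, carrying a rigid upright bail. This point lies on the axis between the bail's legs, 27 mm above the disc's top, 57 mm above its underside: grip both legs here from outside, along x (30 mm). z is up when standing
- w500_eye (a point): underside of the crossbar of the 500 g weight's bail, on the axis: the point that rests on the hook, 68 mm above the weight's underside, 11 mm above w500_grip. Same axes. The bail is an inverted U in the x-z plane: 30 mm wide outside along x, 8 mm thick along y, legs 5 mm, opening along y 20 mm wide and 38 mm high, crossbar 8 mm high above it
- w500_pocket (a point): centre of the floor of the 500 g weight's pocket in the stand, marked by a red dot; 12 mm deep, its rim chamfered 2 mm, and 3 mm larger all round than the weight; its flat is on this point's +y side, so the weight sits with its axes parallel to this point's
- bottle_a: white plastic sample bottle, 62 mm across, 113 mm high, yellow band, loose on the bench, to be left alone; origin at the centre of its underside
- bottle_b: second white plastic sample bottle, like the first, loose on the bench, to be left alone; origin at the centre of its underside
- beaker: glass beaker, 66 mm across, 85 mm high, loose on the bench, to be left alone; origin at the centre of its underside
- carton: small cardboard carton with a blue band, 45 x 150 x 36 mm, loose on the bench, to be left alone; origin at the centre of its underside
Things that resemble listed ones, but are neither listed nor needed, are in the scene too. What is shaped like the part that bears w200_grip but black or purple is not meant. What is shaped like the part that bears w500_grip but purple is not meant.

How it is judged:
On the way, in this order (a step that is already met when the one before it is completed fails the run):
1. the 100 g weight hangs alone from the hook's seat, let go and still (distance between w100_eye and hook_seat below 0.015 m and z of w100_eye in the frame of scale_zero between -0.0182625 and -0.0062625 m and contact force between w100 and the fingers below 0.05 N and linear speed of w100 below 0.02 m/s and angle between w100_grip's own z axis and vertical below 0.2 rad), for 1 s.
2. the 200 g weight hangs alone from the hook's seat, let go and still (distance between w200_eye and hook_seat below 0.015 m and z of w200_eye in the frame of scale_zero between -0.030525 and -0.018525 m and contact force between w200 and the fingers below 0.05 N and linear speed of w200 below 0.02 m/s and angle between w200_grip's own z axis and vertical below 0.2 rad), for 1 s.
3. the 300 g weight hangs alone from the hook's seat, let go and still (distance between w300_eye and hook_seat below 0.015 m and z of w300_eye in the frame of scale_zero between -0.0427875 and -0.0307875 m and contact force between w300 and the fingers below 0.05 N and linear speed of w300 below 0.02 m/s and angle between w300_grip's own z axis and vertical below 0.2 rad), for 1 s.
4. the 500 g weight hangs alone from the hook's seat, let go and still (distance between w500_eye and hook_seat below 0.015 m and z of w500_eye in the frame of scale_zero between -0.0673125 and -0.0553125 m and contact force between w500 and the fingers below 0.05 N and linear speed of w500 below 0.02 m/s and angle between w500_grip's own z axis and vertical below 0.2 rad), for 1 s.
At the end, for the whole second after the job is handed in: Every weight present stands in its own pocket of the stand: axis within 6 mm of the pocket's, underside within 4 mm of the pocket floor, tilted less than 0.08 rad, at rest and not touched by the fingers; the hook is empty (within 4 mm of zero) (horizontal distance between w100_grip and w100_pocket below 0.006 m and z of w100_grip in the frame of w100_pocket below 0.045 m and angle between each of w100_grip, w200_grip, w300_grip, w500_grip's own z axis and vertical below 0.08 rad and linear speed of each of w100, w200, w300, w500 below 0.02 m/s and contact force between each of w100, w200, w300, w500 and the fingers below 0.05 N and horizontal distance between w200_grip and w200_pocket below 0.006 m and z of w200_grip in the frame of w200_pocket below 0.051 m and horizontal distance between w300_grip and w300_pocket below 0.006 m and z of w300_grip in the frame of w300_pocket below 0.054 m and horizontal distance between w500_grip and w500_pocket below 0.006 m and z of w500_grip in the frame of w500_pocket below 0.061 m and value of joint hook between -0.004 and 0.004 m).
It fails at once if the hook is driven down to near its bottom stop (more than 85 mm) (value of joint hook above 0.085 m).
It fails at once if the bottle_a is moved by more than 30 mm or tipped over (distance of bottle_a from where it was at the start of the episode above 0.03 m or angle between bottle_a's own z axis and vertical above 0.5 rad).
It fails at once if the bottle_b is moved by more than 30 mm or tipped over (distance of bottle_b from where it was at the start of the episode above 0.03 m or angle between bottle_b's own z axis and vertical above 0.5 rad).
It fails at once if the beaker is moved by more than 30 mm or tipped over (distance of beaker from where it was at the start of the episode above 0.03 m or angle between beaker's own z axis and vertical above 0.5 rad).
It fails at once if the carton is moved by more than 30 mm or tipped over (distance of carton from where it was at the start of the episode above 0.03 m or angle between carton's own z axis and vertical above 0.5 rad).
Of w100, w200, w300, w500 only 3 to 4 are there at a start; the rules pass over those that are not, and their reading is None.
At some moment in a run one of w100, w200, w300, w500 may be knocked a few centimetres aside while the robot is not near it.
Once in a run the grip may slacken for a moment while it holds something.
It also fails if it takes over 210 s, if anything falls off the work surface, if the arm or the gripper's body presses on something with over 40 N, if the wrist force passes 120 N, or if a joint passes its speed limit or range.

## Working session

There is one attempt and no reset: what is moved stays moved. The work goes in short steps, Python scripts to look and compute and a tool call to move; the robot and the scene stay as the last step left them, time stands still between calls to the robot, and variables do not carry over. Pictures are saved under pics/ and viewed, and the job is handed in when it is done.

Besides the shell and the picture viewer there is one more tool, called after "Call:" by a JSON object that holds its "op" and its "data", one argument or row to a line. send_rows: Moves the arm, as the interface text tells. Its arguments: {"type":"object","properties":{"targets":{"type":"array","items":{"type":"array"}},"newtons":{"type":"number"}},"required":["targets"]}

```bash
ls; mkdir -p pics
cat > h.py <<'E'
import numpy as np, cv2
from scipy.spatial.transform import Rotation as R
from plant import robot, optics, ticket
def Rm(o):
    o=np.array(o,float)
    return o if o.shape==(3,3) else (R.from_rotvec(o).as_matrix() if o.size==3 else R.from_quat(o).as_matrix())
def ray(c,uv):
    K=np.array(c["K"]);k=c["k1"]
    d=np.array([(uv[0]-K[0,2])/K[0,0],(uv[1]-K[1,2])/K[1,1]]);u=d.copy()
    for _ in range(30): u=d/(1+k*(u@u))
    v=Rm(c["orientation"])@np.array([u[0],-u[1],-1]);return np.array(c["position"]),v
def at_z(c,uv,z):
    p,v=ray(c,uv);return p+v*(z-p[2])/v[2]
def proj(c,P):
    q=Rm(c["orientation"]).T@(np.array(P)-np.array(c["position"]));u=np.array([q[0],-q[1]])/-q[2]
    u=u*(1+c["k1"]*(u@u));K=np.array(c["K"]);return np.array([K[0,0]*u[0]+K[0,2],K[1,1]*u[1]+K[1,2]])
def save(c,n,crop=None,s=1):
    im=c["color"][:,:,::-1]
    if crop: a,b,w,h=crop; im=im[b:b+h,a:a+w]
    im=cv2.resize(im,None,fx=s,fy=s,interpolation=cv2.INTER_CUBIC);cv2.imwrite("pics/"+n+".png",im)
E
python3 - <<'E'
from h import *
print(robot.read_state())
for n in ["side","top","wrist"]:
    c=optics.read_camera(n);save(c,n+"0",s=1.5);print(n,c["position"],c["orientation"],c["K"],c["k1"])
E
```

```text
pics
{'t': 0.0, 'q': array([ 1.18759764e+00,  1.31143242e-01,  1.48926378e+00,  9.99454435e-06,
        1.52299601e+00, -8.53814791e-02]), 'dq': array([-9.29362777e-04, -4.41385615e-06, -2.09030361e-05,  1.49232614e-03,
        4.04537014e-04,  9.69748713e-04]), 'joint_torque': array([-3.52341005e-03, -5.59826446e+01, -4.91762173e+01,  7.62742292e-02,
        3.58199375e-02, -1.20825202e-04]), 'tool_pos': array([0.17581412, 0.57307558, 0.21760666]), 'orientation': array([-4.66020015e-01, -3.10639994e+00,  2.76202032e-03]), 'force': array([-0.29051807,  0.18818036,  0.14087528]), 'wrist_torque': array([ 0.05271628,  0.002802  , -0.02241673]), 'opening': 0.09330063551343341}
side [ 0.27544379 -0.48395717  0.75338651] [ 0.75312367 -0.23568246 -0.63176745] [[348.8103946    0.         253.98099286]
 [  0.         348.8103946  195.2485948 ]
 [  0.           0.           1.        ]] 0.025279551644849862
top [0.51112919 0.02168588 1.13753308] [ 0.07946704 -0.06261286 -1.57296157] [[391.93817257   0.         255.55886183]
 [  0.         391.93817257 194.00970558]
 [  0.           0.           1.        ]] 0.022528828368296457
wrist [0.10498572 0.5959471  0.38156887] [-0.23673428 -0.17226805  1.2660694 ] [[281.04689503   0.         256.63446725]
 [  0.         281.04689503 188.26076204]
 [  0.           0.           1.        ]] 0.02378153945647679
```

View pics/top0.png

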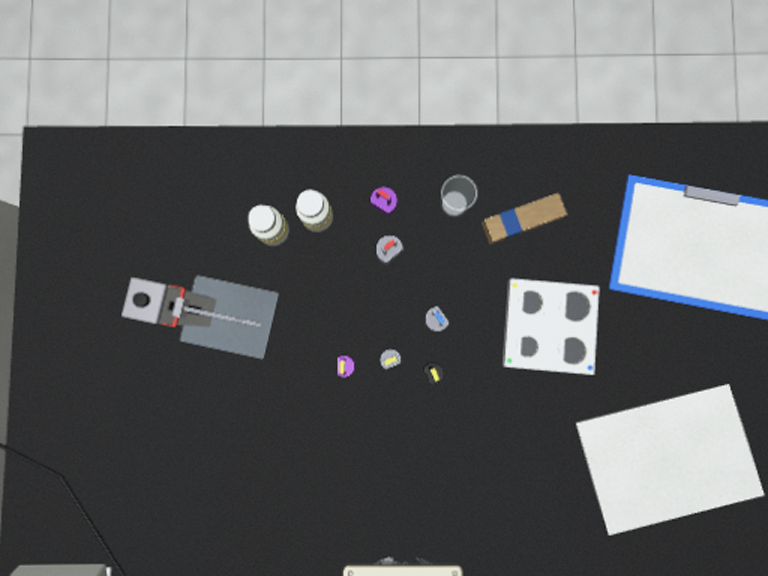

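View pics/side0.png

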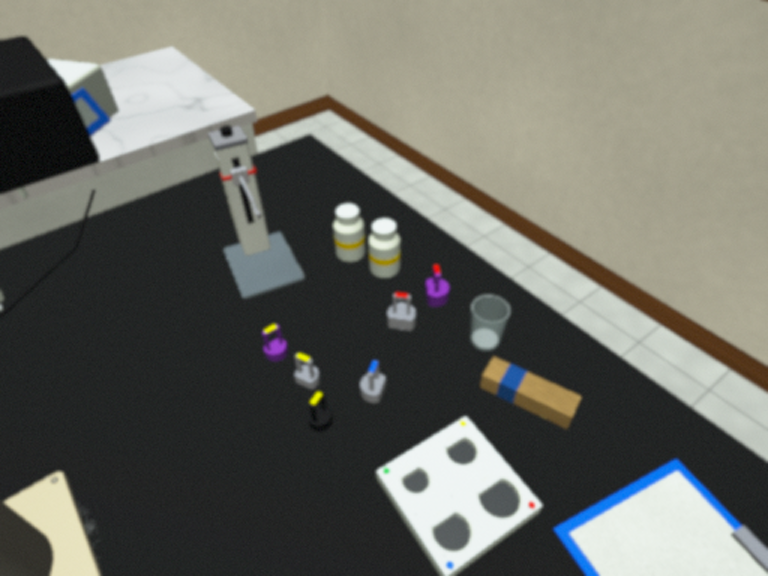

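View pics/wrist0.png

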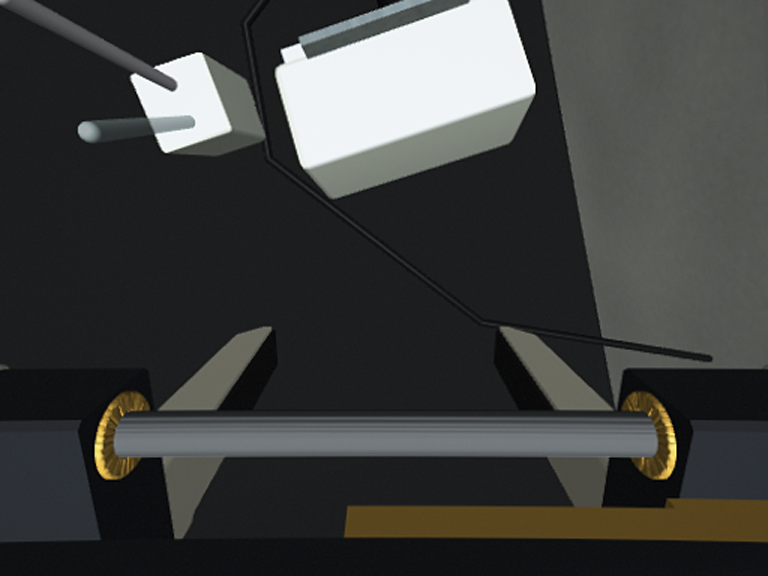

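```bash
cat >> h.py <<'E'
def strip(c,col,box=None):
    h=cv2.cvtColor(c["color"],cv2.COLOR_RGB2HSV);H,S,V=[h[...,i].astype(int) for i in range(3)]
    m=(S>120)&(V>90)
    m&={"y":(H>22)&(H<38),"b":(H>98)&(H<125),"r":(H<8)|(H>173),"g":(H>45)&(H<80)}[col]
    n,l,s,ce=cv2.connectedComponentsWithStats(m.astype(np.uint8))
    out=[]
    for i in range(1,n):
        if s[i,4]>=3:
            out.append((s[i,4],ce[i],l==i))
    return sorted(out,key=lambda a:-a[0])
E
python3 - <<'E'
from h import *
c=optics.read_camera("top")
save(c,"topc",(200,100,210,160),3.8)
zt={"w200_grip":.066,"w300_grip":.069,"w500_grip":.076}
for n in ["w100_grip","w200_grip","w300_grip","w500_grip","hook","scale","stand","bottle_a","beaker","carton"]:
    for d in optics.cut_out("top",n)[:4]:
        p=d["point"];print(n,round(d["confidence"],2),np.round(p,1),np.round(at_z(c,p,zt.get(n,0.02)),4))
for col in "yrbg":
    for a,p,_ in strip(c,col)[:5]: print(col,a,p.round(1),at_z(c,p,{"y":.066,"b":.069,"r":.076,"g":.024}[col]).round(4),at_z(c,p,.024).round(4))
s=robot.read_state();T=Rm(s["orientation"]);w=optics.read_camera("wrist")
print(T.round(3),(T.T@(np.array(w["position"])-s["tool_pos"])).round(4),(T.T@Rm(w["orientation"])).round(3))
E
```

```text
w200_grip 0.68 [228.7 244.2] [0.4718 0.1064 0.066 ]
w200_grip 0.47 [284.8 248.7] [ 0.4593 -0.0457  0.066 ]
w300_grip 0.73 [290.1 213.8] [ 0.5536 -0.0609  0.069 ]
w500_grip 0.77 [254.7 133.3] [0.7755 0.0348 0.076 ]
w500_grip 0.48 [255.7 166.3] [0.6835 0.0323 0.076 ]
hook 0.67 [123.5 208.6] [0.5721 0.4109 0.02  ]
hook 0.28 [370.  213.4] [ 0.556  -0.2909  0.02  ]
scale 0.94 [140.  204.8] [0.5828 0.3641 0.02  ]
stand 0.8 [369.1 217.6] [ 0.5441 -0.288   0.02  ]
bottle_a 0.7 [180.2 150.3] [0.7404 0.2514 0.02  ]
bottle_a 0.59 [211.1 140.8] [0.7679 0.162  0.02  ]
beaker 0.61 [300.8 129.9] [ 0.7986 -0.0982  0.02  ]
carton 0.72 [349.8 145.4] [ 0.7522 -0.2386  0.02  ]
y 27 [289.5 249.1] [ 0.4582 -0.0584  0.066 ] [ 0.4561 -0.0616  0.024 ]
y 14 [188.4 154.3] [0.7196 0.2189 0.066 ] [0.7278 0.2267 0.024 ]
y 12 [227.5 244.5] [0.471  0.1096 0.066 ] [0.4694 0.1131 0.024 ]
y 10 [259.8 240. ] [0.4829 0.0219 0.066 ] [0.4818 0.0219 0.024 ]
y 8 [218.6 145.5] [0.744  0.1353 0.066 ] [0.7531 0.1397 0.024 ]
r 21 [259.1 162.9] [0.693 0.023 0.076] [0.7019 0.0231 0.024 ]
r 20 [115.7 215. ] [0.5516 0.412  0.076 ] [0.5536 0.4311 0.024 ]
r 19 [255.  129.1] [0.7872 0.034  0.076 ] [0.8008 0.0346 0.024 ]
r 19 [121.2 193.7] [0.6097 0.3989 0.076 ] [0.6145 0.4174 0.024 ]
r 4 [115.5 190. ] [0.6198 0.4146 0.076 ] [0.6252 0.4338 0.024 ]
b 1123 [440.3 172. ] [ 0.6662 -0.4704  0.069 ] [ 0.6727 -0.4911  0.024 ]
b 157 [340.2 147.9] [ 0.7349 -0.2007  0.069 ] [ 0.7443 -0.2101  0.024 ]
b 94 [502.1 133.4] [ 0.7718 -0.641   0.069 ] [ 0.7828 -0.6689  0.024 ]
b 23 [292.5 211.2] [ 0.5607 -0.0674  0.069 ] [ 0.5628 -0.0712  0.024 ]
b 6 [393.  244.5] [ 0.4704 -0.336   0.069 ] [ 0.4686 -0.3511  0.024 ]
[[-0.956  0.293  0.   ]
 [ 0.293  0.956  0.   ]
 [-0.     0.    -1.   ]] [ 0.0745  0.0008 -0.1639] [[ 0.001  0.963  0.27 ]
 [ 1.    -0.001  0.   ]
 [ 0.001  0.27  -0.963]]
```

View pics/topc.png

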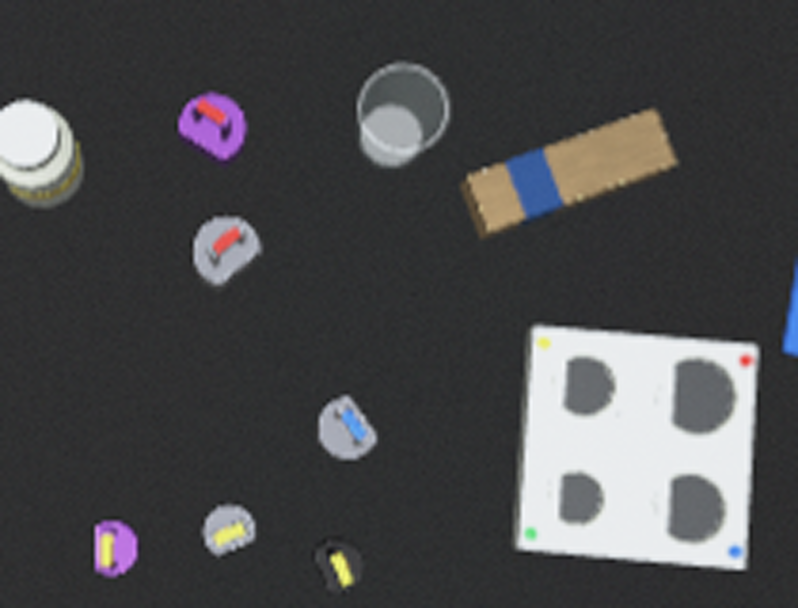

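```bash
cat >> h.py <<'E'
def go(p,az=None,order="shift"):
    """print shift in present tool axes, and the turn about tool z giving tool-y azimuth az (deg)"""
    s=robot.read_state();T=Rm(s["orientation"]);d=T.T@(np.array(p)-s["tool_pos"])*1000
    a0=np.degrees(np.arctan2(T[1,1],T[0,1]));turn=0
    if az is not None: turn=-((az-a0+180)%360-180)
    T2=T@R.from_rotvec([0,0,np.radians(turn)]).as_matrix();d2=T2.T@(np.array(p)-s["tool_pos"])*1000
    print("t",round(s["t"],2),"tcp",s["tool_pos"].round(4),"az",a0.round(2),"tilt",T[2,2].round(5),"| shift",d.round(1),"n",round(np.linalg.norm(d)/45,1),"| turn",round(np.radians(turn),3),"deg",round(turn,1),"| shift after turn",d2.round(1),"q6",np.degrees(s["q"][5]).round(1),"q1",np.degrees(s["q"][0]).round(1), "op",round(s["opening"],4),"F",s["force"].round(2))
E
python3 - <<'E'
from h import *
go([.483,.022,.20],112)
E
```

```text
t 0.75 tcp [0.176  0.5736 0.2187] az 72.94 tilt -1.0 | shift [-455.3 -437.3   18.6] n 14.0 | turn -0.682 deg -39.1 | shift after turn [ -78.  -626.5   18.6] q6 -4.9 q1 68.0 op 0.0929 F [ 0.04 -0.27 -0.92]
```

Call:
{"op": "send_rows", "data": {
  "targets": [
    [1, [-32.5, -31.2, 1.3], 0],
    [1, [-32.5, -31.2, 1.3], 0],
    [1, [-32.5, -31.2, 1.3], 0],
    [1, [-32.5, -31.2, 1.3], 0],
    [1, [-32.5, -31.2, 1.3], 0],
    [1, [-32.5, -31.2, 1.3], 0],
    [1, [-32.5, -31.2, 1.3], 0],
    [1, [-32.5, -31.2, 1.3], 0],
    [1, [-32.5, -31.2, 1.3], 0],
    [1, [-32.5, -31.2, 1.3], 0],
    [1, [-32.5, -31.2, 1.3], 0],
    [1, [-32.5, -31.2, 1.3], 0]
  ]
}}

```text
t: 1.95
tool_pos: [0.4397, 0.0995, 0.2034]
orientation: [0.466, 3.106, 0.001]
force: [0.6, 0.6, -0.2]
opening: 0.093
```

Call:
{"op": "send_rows", "data": {
  "targets": [
    [1, [-32.5, -31.2, 1.3], 0],
    [1, [-32.5, -31.2, 1.3], 0],
    [1, [0, 0, 0], -0.14],
    [1, [0, 0, 0], -0.14],
    [1, [0, 0, 0], -0.14],
    [1, [0, 0, 0], -0.14],
    [1, [0, 0, 0], -0.12],
    [1, [0, 0, 0], 0],
    [1, [0, 0, 0], 0]
  ]
}}

```text
t: 2.85
tool_pos: [0.4829, 0.0225, 0.2005]
orientation: [-0.591, 3.085, -0.0]
force: [0.0, -0.2, 0.2]
opening: 0.093
```

Run:
```python
from h import *
c=optics.read_camera("wrist");save(c,"w1",s=1.5)
go([.483,.022,.20],112)
for a,p,_ in strip(c,"y")[:5]: print(a,p.round(1),at_z(c,p,.066).round(4))
```

```text
t 2.9 tcp [0.4829 0.0225 0.2005] az 111.7 tilt -1.0 | shift [ 0.1 -0.6  0.5] n 0.0 | turn -0.005 deg -0.3 | shift after turn [ 0.1 -0.6  0.5] q6 -115.1 q1 -3.4 op 0.0929 F [ 0.18  0.45 -0.33]
183 [192.2 131.3] [ 0.4594 -0.0589  0.066 ]
160 [254.3 180.6] [0.4845 0.0207 0.066 ]
155 [331.6 199.6] [0.4729 0.1086 0.066 ]
117 [ 66.4 302.5] [ 0.7131 -0.1363  0.066 ]
78 [446.6 305.6] [0.544  0.2982 0.066 ]
```

View pics/w1.png

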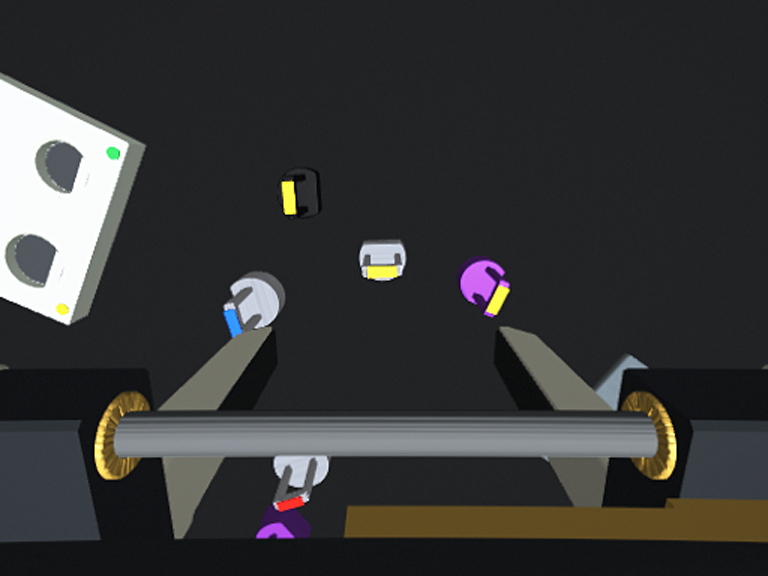

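```bash
cat >> h.py <<'E'
def strip_pose(c,m,z):
    ys,xs=np.nonzero(m);P=np.array([at_z(c,(x,y),z)[:2] for x,y in zip(xs,ys)])
    mu=P.mean(0);w,V=np.linalg.eigh(np.cov((P-mu).T));v=V[:,1]
    return mu,np.degrees(np.arctan2(v[1],v[0]))%180,4*np.sqrt(w)*0.866
E
python3 - <<'E'
from h import *
c=optics.read_camera("wrist")
for a,p,m in strip(c,"y")[:3]: print(p.round(1),strip_pose(c,m,.066))
for a,p,m in strip(c,"b")[:2]: print(p.round(1),strip_pose(c,m,.069))
t=optics.read_camera("top");cs=optics.read_camera("side")
for a,p,m in strip(cs,"y")[:6]: print("side",p,at_z(cs,p,.066).round(4))
E
```

```text
[192.2 131.4] (array([ 0.45946298, -0.05889735]), np.float64(22.44024784895953), array([0.00862457, 0.02253132]))
[254.3 180.6] (array([0.48450926, 0.02066141]), np.float64(113.62708037830079), array([0.00907368, 0.02191574]))
[331.6 199.7] (array([0.47295486, 0.10858203]), np.float64(178.9244896280873), array([0.00927637, 0.02166578]))
[154.7 214.7] (array([ 0.56162263, -0.06847407]), np.float64(32.83082600447503), array([0.0092614 , 0.02094346]))
side [256.2 173.3] [0.7359 0.1252 0.066 ]
side [210.13559322 265.06779661] [ 0.4587 -0.0574  0.066 ]
side [201.63414634 237.43902439] [0.4854 0.0234 0.066 ]
side [179.7   218.375] [0.4735 0.1124 0.066 ]
side [237.82051282 162.41025641] [0.7228 0.1994 0.066 ]
side [308.33333333 281.66666667] [ 0.606 -0.229  0.066]
```

Run:
```python
from h import *
c=optics.read_camera("top")
for uv in [(123.3,204.7),(140,207.5),(174,215)]: print(at_z(c,uv,.21).round(4))
for uv in [(95,200)]: print("coltop",at_z(c,uv,.29).round(4))
save(c,"hk",(75,170,125,85),6)
s=optics.read_camera("side");save(s,"hks",(120,75,100,130),5)
go([.50,.15,.3],-12)
```

```text
[0.571  0.3455 0.21  ]
[0.5642 0.3057 0.21  ]
[0.5461 0.2248 0.21  ]
coltop [0.5763 0.3791 0.29  ]
t 3.15 tcp [0.4828 0.0226 0.2004] az 111.85 tilt -1.0 | shift [-63.4 111.9 -99.6] n 3.6 | turn 2.162 deg 123.8 | shift after turn [128.2  -9.7 -99.6] q6 -115.3 q1 -3.4 op 0.0931 F [ 1.47 -0.44 -0.18]
```

View pics/hk.png

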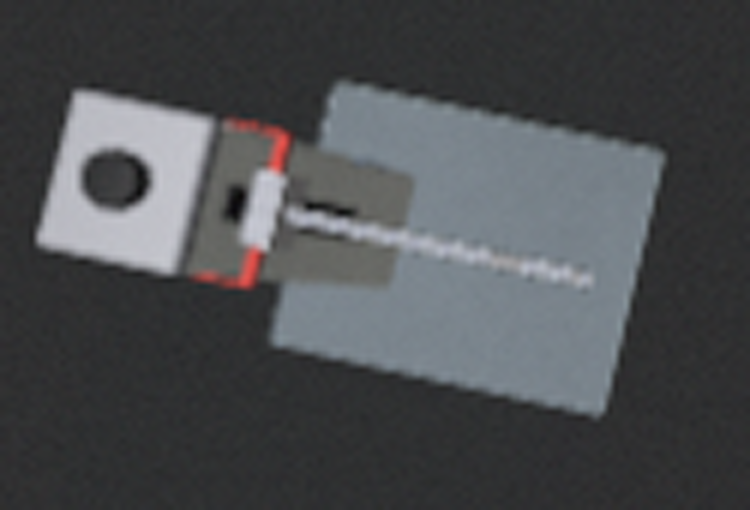

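View pics/hks.png

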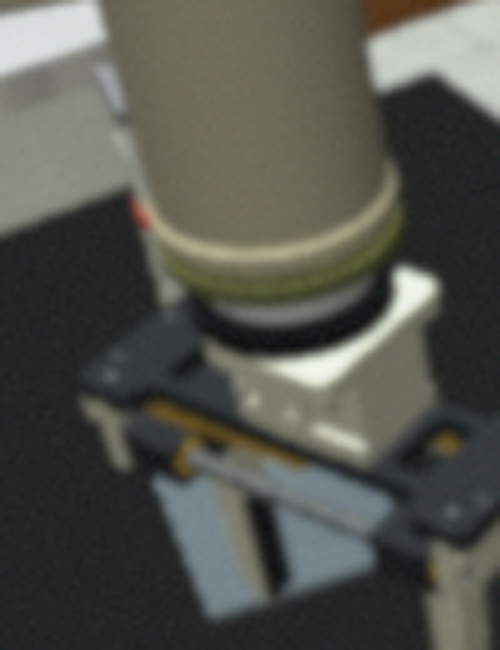

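Call:
{"op": "send_rows", "data": {
  "targets": [
    [1, [0, 0, -33], 0.145],
    [1, [0, 0, -33], 0.145],
    [1, [0, 0, -33], 0.145],
    [1, [0, 0, 0], 0.145],
    [1, [0, 0, 0], 0.145],
    [1, [0, 0, 0], 0.145],
    [1, [0, 0, 0], 0.145],
    [1, [0, 0, 0], 0.145],
    [1, [0, 0, 0], 0.145],
    [1, [0, 0, 0], 0.145],
    [1, [0, 0, 0], 0.145],
    [1, [0, 0, 0], 0.145]
  ]
}}

```text
t: 4.35
tool_pos: [0.4828, 0.0225, 0.2994]
orientation: [-1.981, -2.438, 0.0]
force: [-0.1, -0.1, -0.6]
opening: 0.093
```

Call:
{"op": "send_rows", "data": {
  "targets": [
    [1, [0, 0, 0], 0.145],
    [1, [0, 0, 0], 0.145],
    [1, [0, 0, 0], 0.132],
    [1, [40, 6, 0], 0],
    [1, [40, 6, 0], 0],
    [1, [40, 6, 0], 0],
    [1, [40, 6, 0], 0],
    [1, [0, 0, 0], 0],
    [1, [0, 0, 0], 0]
  ]
}}

```text
t: 5.25
tool_pos: [0.5393, 0.1746, 0.2989]
orientation: [-2.44, -1.979, 0.002]
force: [0.0, -0.0, -0.7]
opening: 0.0929
```

Run:
```python
from h import *
c=optics.read_camera("wrist");save(c,"w2",s=1.5)
go([.54,.17,.30],-12)
```

```text
t 5.3 tcp [0.5393 0.1738 0.2992] az -11.96 tilt -1.0 | shift [-3.6  1.5 -0.8] n 0.1 | turn 0.001 deg 0.0 | shift after turn [-3.6  1.5 -0.8] q6 24.7 q1 12.7 op 0.0927 F [0.08 0.14 0.13]
```

View pics/w2.png

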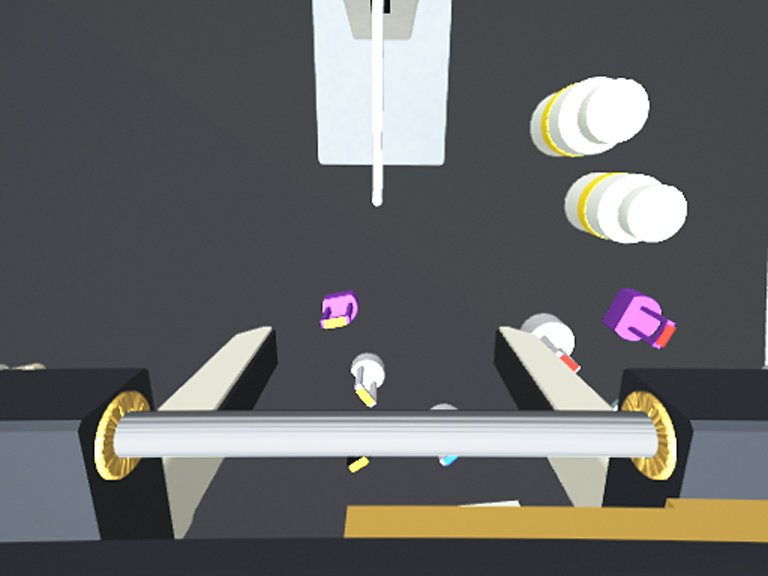

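Run:
```python
from h import *
c=optics.read_camera("wrist");save(c,"w3",(190,0,120,150),5)
for uv,z in [((251.3,136),.211),((251.3,136),.205),((251.3,20),.21),((251.4,90),.2),((213.5,109),.014),((296,109),.014),((208.5,5),.014),((300,5),.014)]: print(uv,z,at_z(c,uv,z).round(4))
```

```text
(251.3, 136) 0.211 [0.5462 0.2263 0.211 ]
(251.3, 136) 0.205 [0.546  0.2258 0.205 ]
(251.3, 20) 0.21 [0.5653 0.3148 0.21  ]
(251.4, 90) 0.2 [0.5543 0.2644 0.2   ]
(213.5, 109) 0.014 [0.4908 0.2614 0.014 ]
(296, 109) 0.014 [0.6147 0.2353 0.014 ]
(208.5, 5) 0.014 [0.5186 0.3968 0.014 ]
(300, 5) 0.014 [0.6431 0.3706 0.014 ]
```

View pics/w3.png

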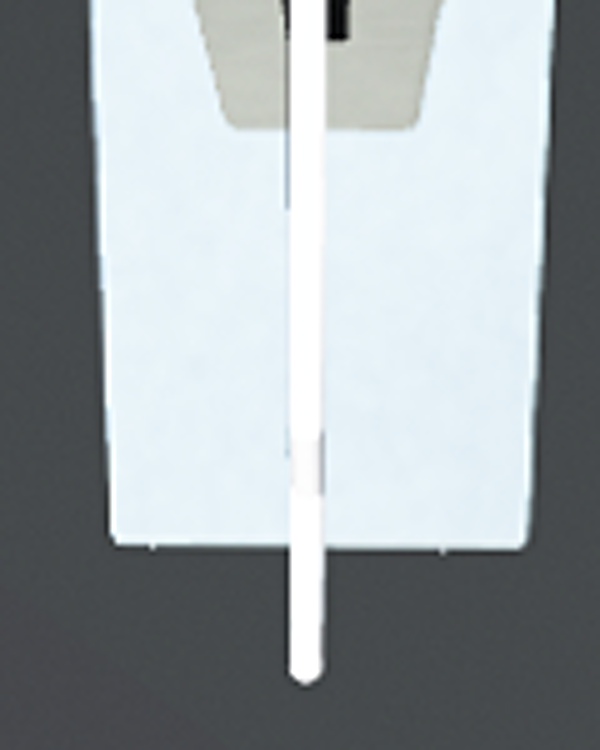

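Run:
```python
from h import *
c=optics.read_camera("wrist")
f=at_z(c,(250.7,25.8),.014);u=np.array([.208,.978,0]);print("face",f)
t=at_z(c,(251.3,137),.208);print("tip",t,"dist",(f-t)@u, "seat from face",f-.115*u,"from tip",t+.021*u)
s=np.array([.5503,.2465,.2])
for d in [-.021,-.018,-.012,0,.012,.022]: print(d,proj(c,s+d*u).round(1))
```

```text
face [0.57097656 0.35959707 0.014     ]
tip [0.54600272 0.22466112 0.208     ] dist 0.13716191936066024 seat from face [0.54705656 0.24712707 0.014     ] from tip [0.55037072 0.24519912 0.208     ]
-0.021 [251.1 134.8]
-0.018 [251.1 131.5]
-0.012 [251.  124.8]
0 [251.  111.1]
0.012 [250.9  97.1]
0.022 [250.9  85.1]
```

Run:
```python
from h import *
go([.4845,.0209,.13],113.6)
```

```text
t 5.4 tcp [0.5394 0.173  0.2996] az -12.05 tilt -1.0 | shift [-160.2  -22.   169.6] n 5.2 | turn -2.193 deg -125.6 | shift after turn [ 111.2 -117.4  169.6] q6 24.7 q1 12.6 op 0.093 F [-0.78  0.7  -0.64]
```

Call:
{"op": "send_rows", "data": {
  "targets": [
    [0.3, [-40, -5.5, 10], 0],
    [0.3, [-40, -5.5, 10], 0],
    [0.3, [-40, -5.5, 10], 0],
    [0.3, [-40, -5.5, 10], 0],
    [0.3, [0, 0, 9], -0.146],
    [0.3, [0, 0, 9], -0.146],
    [0.3, [0, 0, 9], -0.146],
    [0.3, [0, 0, 9], -0.146],
    [0.3, [0, 0, 9], -0.146],
    [0.3, [0, 0, 9], -0.146],
    [0.3, [0, 0, 9], -0.146],
    [0.3, [0, 0, 9], -0.146]
  ]
}}

```text
t: 6.6
tool_pos: [0.4845, 0.021, 0.1875]
orientation: [0.94, 2.997, 0.0]
force: [-0.5, -0.3, 0.2]
opening: 0.0605
```

Call:
{"op": "send_rows", "data": {
  "targets": [
    [0.3, [0, 0, 8], -0.146],
    [0.3, [0, 0, 8], -0.146],
    [0.3, [0, 0, 8], -0.146],
    [0.3, [0, 0, 8], -0.146],
    [0.3, [0, 0, 8], -0.146],
    [0.3, [0, 0, 8], -0.146],
    [0.3, [0, 0, 8], -0.146],
    [0.3, [0, 0, 0], 0],
    [0.3, [0, 0, 0], 0]
  ]
}}

```text
t: 7.5
tool_pos: [0.4846, 0.0214, 0.1318]
orientation: [-0.631, 3.077, -0.0]
force: [-1.0, 0.1, 0.6]
opening: 0.0603
```

Run:
```python
from h import *
c=optics.read_camera("wrist");save(c,"w4",s=1.2)
for a,p,m in strip(c,"y")[:3]: print(p.round(1),strip_pose(c,m,.066))
go([.4845,.0209,.028],113.6)
```

```text
[174.6 137.5] (array([ 0.46279751, -0.05968057]), np.float64(38.62039441215774), array([0.00910595, 0.02584517]))
[137.1 275.8] (array([ 0.59647778, -0.05054438]), np.float64(10.583825933522917), array([0.00443966, 0.02094816]))
[356.8 226.2] (array([0.4727335 , 0.11229651]), np.float64(179.9294223710388), array([0.00135697, 0.02242507]))
t 7.55 tcp [0.4849 0.0215 0.1321] az 113.2 tilt -1.0 | shift [  0.7  -0.4 104.1] n 2.3 | turn -0.007 deg -0.4 | shift after turn [  0.7  -0.4 104.1] q6 -116.7 q1 -3.5 op 0.0605 F [0.72 0.59 0.72]
```

View pics/w4.png

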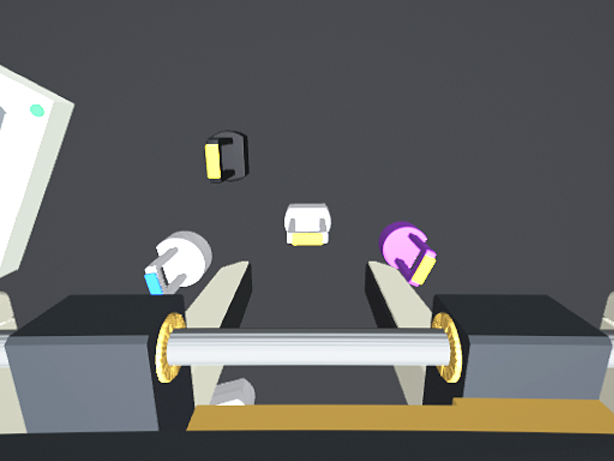

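Call:
{"op": "send_rows", "data": {
  "targets": [
    [0.3, [0.3, 0, 26], 0],
    [0.3, [0.3, 0, 26], 0],
    [0.3, [0, 0, 26], 0],
    [0.3, [0, 0, 26], 0],
    [0.3, [0, 0, 0], 0],
    [-1, [0, 0, 0], 0],
    [-1, [0, 0, 0], 0],
    [-1, [0, 0, 0], 0],
    [-1, [0, 0, 0], 0],
    [-1, [0, 0, 0], 0]
  ],
  "newtons": 35
}}

```text
t: 8.55
tool_pos: [0.4852, 0.0218, 0.0286]
orientation: [-0.639, 3.074, -0.001]
force: [0.2, -0.7, 5.5]
opening: 0.0299
```

Run:
```python
from h import *
c=optics.read_camera("wrist");save(c,"w5",s=1.2)
go([.4845,.0209,.028],113.6)
```

```text
t 8.6 tcp [0.4852 0.0218 0.0286] az 113.5 tilt -1.0 | shift [ 1.  -0.5  0.6] n 0.0 | turn -0.002 deg -0.1 | shift after turn [ 1.  -0.5  0.6] q6 -117.0 q1 -3.5 op 0.0297 F [-0.55 -0.35  6.77]
```

View pics/w5.png

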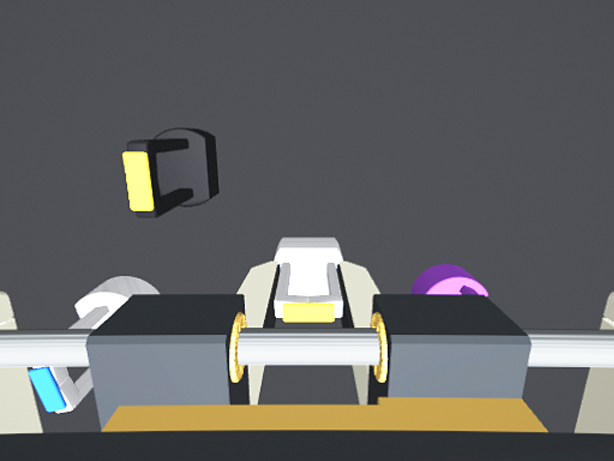

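Call:
{"op": "send_rows", "data": {
  "targets": [
    [-1, [0, 0, -20], 0],
    [-1, [0, 0, -40], 0],
    [-1, [0, 0, -40], 0],
    [-1, [0, 0, -40], 0],
    [-1, [0, 0, -25], 0.145],
    [-1, [0, 0, 0], 0.145],
    [-1, [0, 0, 0], 0.145],
    [-1, [0, 0, 0], 0.145],
    [-1, [0, 0, 0], 0.145],
    [-1, [0, 0, 0], 0.145],
    [-1, [0, 0, 0], 0.145],
    [-1, [0, 0, 0], 0.145]
  ]
}}

```text
t: 9.8
tool_pos: [0.4838, 0.022, 0.1919]
orientation: [-1.159, -2.919, 0.0]
force: [0.1, -0.9, -1.2]
opening: 0.03
```

Call:
{"op": "send_rows", "data": {
  "targets": [
    [-1, [0, 0, 0], 0.145],
    [-1, [0, 0, 0], 0.145],
    [-1, [0, 0, 0], 0.145],
    [-1, [0, 0, 0], 0.145],
    [-1, [0, 0, 0], 0.145],
    [-1, [0, 0, 0], 0.145],
    [-1, [0, 0, 0], 0.16],
    [-1, [0, 0, 0], 0]
  ]
}}

```text
t: 10.6
tool_pos: [0.4839, 0.0219, 0.192]
orientation: [-2.433, -1.986, 0.001]
force: [0.1, 0.6, -2.1]
opening: 0.0298
```

Run:
```python
from h import *
go([.5386,.1922,.192],-12)
```

```text
t 10.6 tcp [0.4839 0.0219 0.192 ] az -11.55 tilt -1.0 | shift [177.8  19.5  -0. ] n 4.0 | turn 0.008 deg 0.4 | shift after turn [177.9  18.1  -0. ] q6 8.1 q1 -3.5 op 0.0298 F [ 0.1   0.63 -2.06]
```

Held (−2 N). Move in front of the hook.

Call:
{"op": "send_rows", "data": {
  "targets": [
    [-1, [36, 3.7, 0], 0.008],
    [-1, [36, 3.7, 0], 0],
    [-1, [36, 3.7, 0], 0],
    [-1, [36, 3.7, 0], 0],
    [-1, [34, 3.4, 0], 0],
    [-1, [0, 0, 0], 0],
    [-1, [0, 0, 0], 0]
  ]
}}

```text
t: 11.3
tool_pos: [0.5379, 0.1929, 0.1918]
orientation: [-2.434, -1.986, 0.002]
force: [-1.1, -1.1, -1.2]
opening: 0.0295
```

Run:
```python
from h import *
c=optics.read_camera("wrist");save(c,"w6",s=1.2);s=optics.read_camera("side");save(s,"s6",(110,60,160,160),4)
go([.550,.246,.192],-12)
```

```text
t 11.4 tcp [0.538  0.1917 0.1921] az -11.76 tilt -1.0 | shift [55.6  0.7  0. ] n 1.2 | turn 0.004 deg 0.2 | shift after turn [55.6  0.4  0. ] q6 26.2 q1 14.5 op 0.0298 F [ 0.56 -1.24 -2.29]
```

View pics/w6.png

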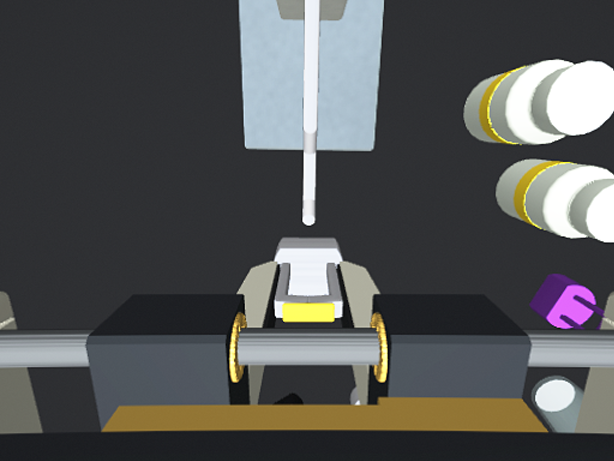

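View pics/s6.png

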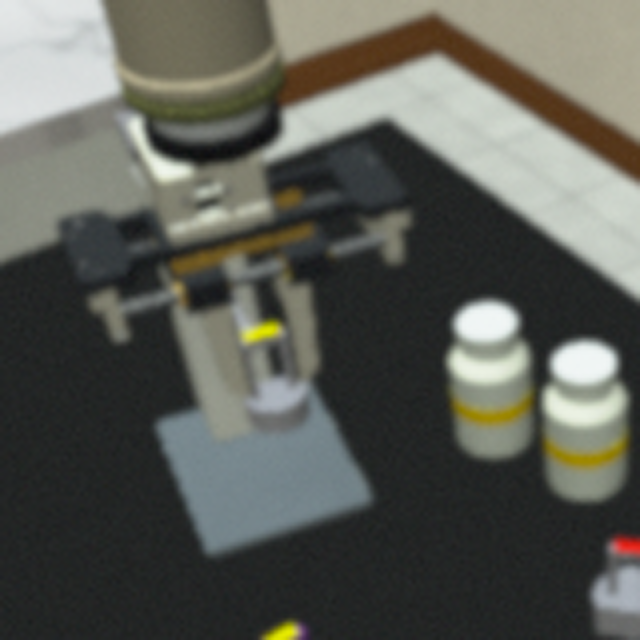

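Call:
{"op": "send_rows", "data": {
  "targets": [
    [-1, [14, 0.2, 0], 0.004],
    [-1, [14, 0.2, 0], 0],
    [-1, [14, 0, 0], 0],
    [-1, [13.5, 0, 0], 0],
    [-1, [0, 0, 0], 0],
    [-1, [0, 0, 10], 0],
    [-1, [0, 0, 8], 0],
    [-1, [0, 0, 0], 0],
    [-1, [0, 0, 0], 0]
  ]
}}

```text
t: 12.3
tool_pos: [0.5499, 0.246, 0.1736]
orientation: [-2.443, -1.974, 0.002]
force: [-0.4, 0.2, -1.3]
opening: 0.0297
```

Run:
```python
from h import *
c=optics.read_camera("wrist");save(c,"w7",s=1.2)
go([.550,.246,.1465],-12)
```

```text
t 12.35 tcp [0.5502 0.2462 0.1743] az -12.12 tilt -1.0 | shift [-0.2 -0.2 27.8] n 0.6 | turn -0.002 deg -0.1 | shift after turn [-0.2 -0.2 27.8] q6 31.4 q1 19.2 op 0.0299 F [-0.12 -0.17 -2.42]
```

View pics/w7.png

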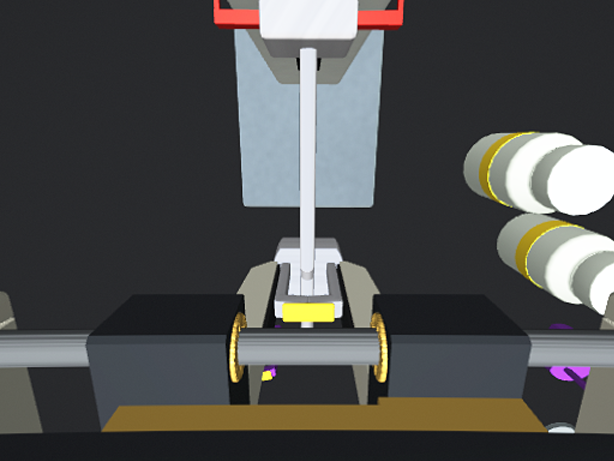

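Call:
{"op": "send_rows", "data": {
  "targets": [
    [-1, [0, 0, 4], 0],
    [-1, [0, 0, 4], 0],
    [-1, [0, 0, 4], 0],
    [-1, [0, 0, 4], 0],
    [-1, [0, 0, 4], 0],
    [-1, [0, 0, 4], 0],
    [-1, [0, 0, 3], 0],
    [-1, [0, 0, 0], 0],
    [-1, [0, 0, 0], 0],
    [-1, [0, 0, 0], 0]
  ]
}}

```text
t: 13.35
tool_pos: [0.5503, 0.2466, 0.1476]
orientation: [-2.443, -1.975, 0.0]
force: [-0.3, -0.8, -0.0]
opening: 0.0298
```

Run:
```python
from h import *
import time
F=[]
for i in range(6):
    optics.read_camera("wrist");F.append(robot.read_state()["force"])
print(np.mean(F,0))
go([.550,.246,.1465],-12)
```

```text
[-0.18387409 -0.25199329 -0.04822129]
t 13.65 tcp [0.5504 0.2466 0.1476] az -12.09 tilt -1.0 | shift [-0.7 -0.3  1.1] n 0.0 | turn -0.002 deg -0.1 | shift after turn [-0.7 -0.3  1.1] q6 31.4 q1 19.3 op 0.0297 F [ 0.85 -0.53 -0.18]
```

Call:
{"op": "send_rows", "data": {
  "targets": [
    [0, [0, 0, 0], 0],
    [0, [0, 0, 0], 0],
    [0, [0, 0, 0], 0],
    [0, [0, 0, 0], 0],
    [0, [0, 0, 0], 0],
    [0, [0, 0, 0], 0],
    [0, [0, 0, 0], 0],
    [0, [0, 0, 0], 0],
    [0, [0, 0, 0], 0],
    [0, [0, 0, 0], 0],
    [0, [0, 0, 0], 0],
    [0, [0, 0, 0], 0]
  ]
}}

```text
t: 14.85
tool_pos: [0.5503, 0.2466, 0.1474]
orientation: [-2.443, -1.975, 0.0]
force: [0.4, 0.1, 0.0]
opening: 0.047
```

Run:
```python
from h import *
c=optics.read_camera("wrist");save(c,"w8",s=1.2)
s=optics.read_camera("side");save(s,"s8",(110,60,160,160),4)
```

```text
(no output)
```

View pics/w8.png

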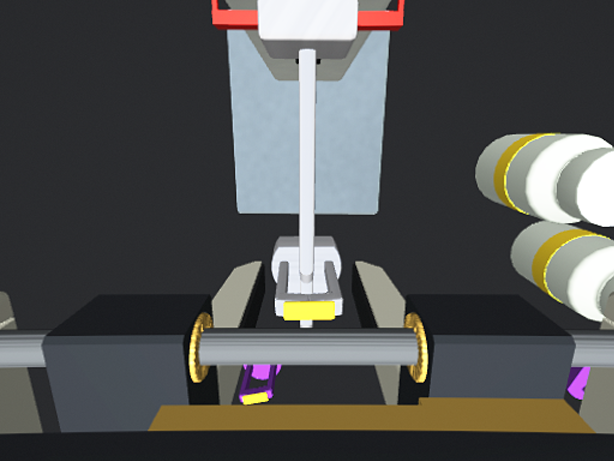

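View pics/s8.png

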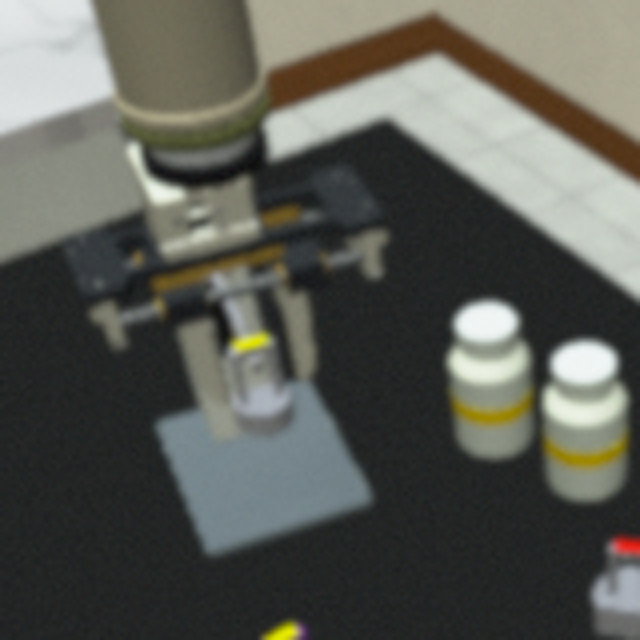

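Call:
{"op": "send_rows", "data": {
  "targets": [
    [0, [0, 0, 0], 0],
    [0, [0, 0, 0], 0],
    [0, [0, 0, 0], 0],
    [0, [0, 0, 0], 0],
    [0, [0, 0, 0], 0],
    [0, [0, 0, 0], 0],
    [0, [0, 0, 0], 0],
    [0, [0, 0, 0], 0],
    [0, [0, 0, 0], 0],
    [0, [0, 0, 0], 0],
    [0, [0, 0, 0], 0],
    [0, [0, 0, 0], 0]
  ]
}}

```text
t: 16.15
tool_pos: [0.5504, 0.2466, 0.1475]
orientation: [2.443, 1.975, 0.0]
force: [0.3, 0.5, -0.1]
opening: 0.0464
```

Call:
{"op": "send_rows", "data": {
  "targets": [
    [0, [0, 0, 0], 0],
    [0, [0, 0, 0], 0],
    [0, [0, 0, 0], 0],
    [0, [0, 0, 0], 0],
    [0, [0, 0, 0], 0],
    [0, [0, 0, 0], 0],
    [0, [0, 0, 0], 0],
    [0, [0, 0, 0], 0],
    [0, [0, 0, 0], 0],
    [0, [0, 0, 0], 0],
    [0, [0, 0, 0], 0],
    [0, [0, 0, 0], 0]
  ]
}}

```text
t: 17.35
tool_pos: [0.5503, 0.2466, 0.1474]
orientation: [2.443, 1.975, -0.0]
force: [0.1, -0.2, 0.3]
opening: 0.0462
```

Run:
```python
from h import *
c=optics.read_camera("wrist");save(c,"w9",(190,160,130,120),5)
for i in range(5):
    c=optics.read_camera("wrist")
    print([ (a,p.round(2)) for a,p,m in strip(c,"y") if 235<p[0]<280 and 240<p[1]<280])
    s=optics.read_camera("side");print([ (a,p.round(2)) for a,p,m in strip(s,"y") if 160<p[0]<190 and 130<p[1]<160])
```

```text
[(np.int32(674), array([257.21, 258.46]))]
[(np.int32(28), array([172.18, 145.18]))]
[(np.int32(671), array([257.19, 258.42]))]
[(np.int32(29), array([172.24, 145.1 ]))]
[(np.int32(672), array([257.22, 258.43]))]
[(np.int32(28), array([172.18, 145.18]))]
[(np.int32(675), array([257.15, 258.45]))]
[(np.int32(28), array([172.18, 145.18]))]
[(np.int32(673), array([257.21, 258.44]))]
[(np.int32(28), array([172.18, 145.18]))]
```

View pics/w9.png

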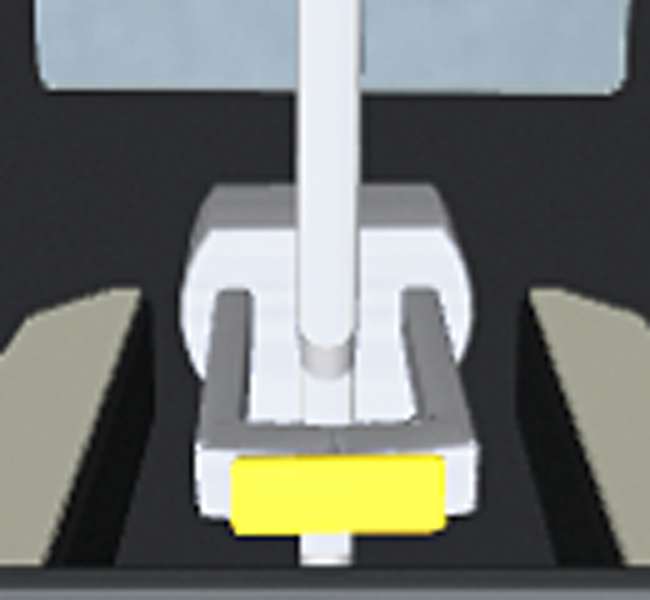

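Call:
{"op": "send_rows", "data": {
  "targets": [
    [-1, [0, 0, 0], 0],
    [-1, [0, 0, 0], 0],
    [-1, [0, 0, 0], 0],
    [-1, [0, 0, 0], 0],
    [-1, [0, 0, -8], 0],
    [-1, [0, 0, -10], 0],
    [-1, [0, 0, -10], 0],
    [-1, [0, 0, -10], 0],
    [-1, [0, 0, -9], 0],
    [-1, [0, 0, 0], 0]
  ]
}}

```text
t: 18.9
tool_pos: [0.5514, 0.247, 0.1968]
orientation: [2.442, 1.975, 0.005]
force: [-0.2, 0.0, -1.5]
opening: 0.03
```

Run:
```python
from h import *
go([.5386,.1922,.192],-12)
c=optics.read_camera("wrist");save(c,"w10",(190,160,130,120),5)
t=optics.read_camera("top")
for col in "ygrb":
    for a,p,m in strip(t,col):
        P=at_z(t,p,.024)
        if -.38<P[1]<-.19 and .44<P[0]<.65: print(col,a,p.round(1),P.round(4))
```

```text
t 18.9 tcp [0.5514 0.247  0.1968] az -12.09 tilt -0.99999 | shift [-56.2  -1.    4.7] n 1.3 | turn -0.002 deg -0.1 | shift after turn [-56.2  -1.1   4.7] q6 31.4 q1 19.3 op 0.03 F [-0.19  0.01 -1.54]
g 3 [339.3 239.7] [ 0.4822 -0.2018  0.024 ]
r 4 [395.5 194.5] [ 0.6092 -0.363   0.024 ]
b 6 [393.  244.5] [ 0.4686 -0.3511  0.024 ]
```

View pics/w10.png

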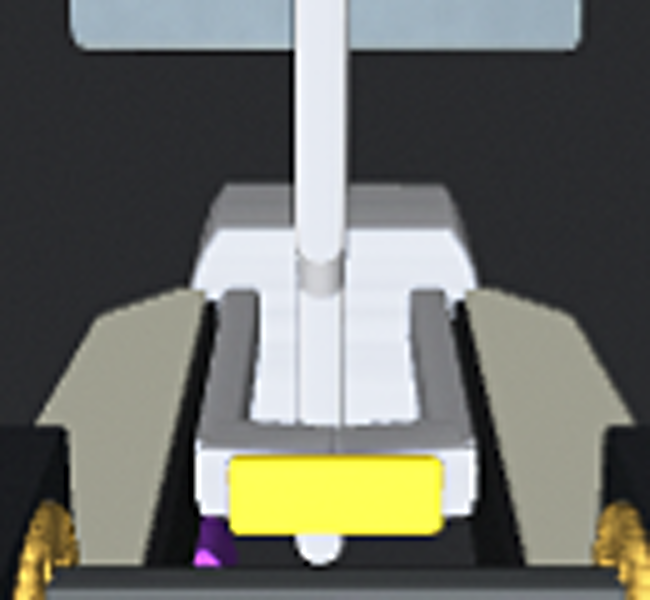

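Call:
{"op": "send_rows", "data": {
  "targets": [
    [-1, [-15, 0, 0], 0],
    [-1, [-20, 0, 0], 0],
    [-1, [-25, 0, 0], 0],
    [-1, [-44, 0, 0], 0],
    [-1, [-44, 0, 0], 0],
    [-1, [-44, 0, 0], 0],
    [-1, [-44, 0, 0], 0],
    [-1, [-44, 0, 0], 0],
    [-1, [-44, 0, 0], 0],
    [-1, [-44, 0, 0], 0],
    [-1, [-44, 0, 0], 0],
    [-1, [-44, 0, 0], 0]
  ]
}}

```text
t: 20.2
tool_pos: [0.4531, -0.2012, 0.1938]
orientation: [-2.443, -1.974, 0.001]
force: [0.3, 0.5, -0.8]
opening: 0.0302
```

Run:
```python
from h import *
go([.59,-.30,.2],-5.2)
```

```text
t 20.2 tcp [ 0.4531 -0.2012  0.1938] az -12.11 tilt -1.0 | shift [-67.9 154.6  -6.3] n 3.8 | turn -0.121 deg -6.9 | shift after turn [-86.  145.3  -6.3] q6 -17.8 q1 -29.9 op 0.0302 F [ 0.3   0.47 -0.76]
```

Call:
{"op": "send_rows", "data": {
  "targets": [
    [-1, [-17, 38.6, -1.5], 0],
    [-1, [-17, 38.6, -1.5], 0],
    [-1, [-17, 38.6, -1.5], 0],
    [-1, [-17, 38.6, -1.5], 0],
    [-1, [0, 0, 0], -0.121],
    [-1, [0, 0, 0], 0],
    [-1, [0, 0, 0], 0]
  ]
}}

```text
t: 20.9
tool_pos: [0.5905, -0.2981, 0.1998]
orientation: [-2.322, -2.114, 0.001]
force: [0.2, 0.3, -1.7]
opening: 0.0295
```

Run:
```python
from h import *
c=optics.read_camera("wrist");save(c,"w11",s=1.5)
go([.59,-.30,.2],-5.2)
for col in "ygrb":
    for a,p,m in strip(c,col):
        P=at_z(c,p,.024)
        if -.4<P[1]<-.15 and .42<P[0]<.67: print(col,a,p.round(1),P.round(4))
```

```text
t 20.95 tcp [ 0.5907 -0.298   0.2006] az -5.33 tilt -1.0 | shift [-2.1 -0.5  0.6] n 0.0 | turn -0.002 deg -0.1 | shift after turn [-2.1 -0.5  0.6] q6 -25.9 q1 -31.2 op 0.0296 F [ 0.02  0.76 -1.73]
y 51 [279.6  99.7] [ 0.6254 -0.2149  0.024 ]
g 52 [156.5  99.7] [ 0.4845 -0.2021  0.024 ]
b 41 [168.  220.8] [ 0.4711 -0.3508  0.024 ]
```

View pics/w11.png

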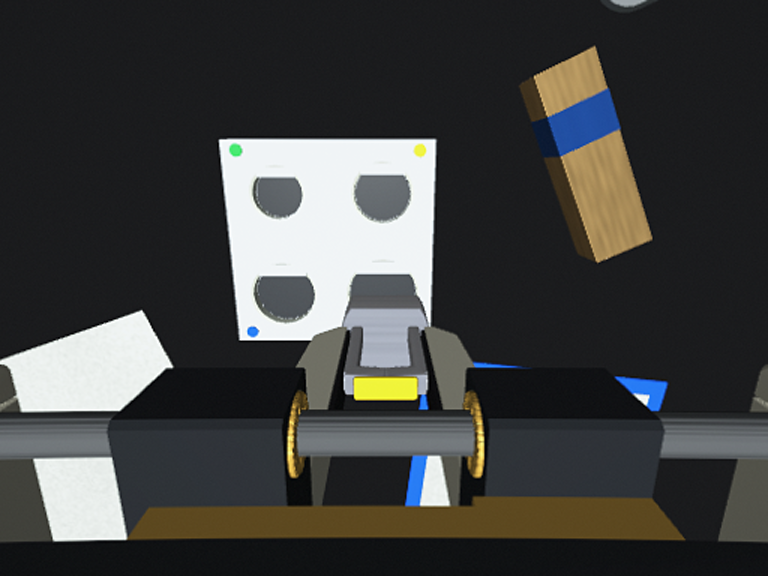

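```bash
cat >> h.py <<'E'
def pocket(c,pred,r,fl,az,z=.012):
    """refine a pocket: dark floor region's extent vs. predicted D"""
    g=cv2.cvtColor(c["color"],cv2.COLOR_RGB2GRAY)
    uv=proj(c,list(pred)+[z]);u,v=int(uv[0]),int(uv[1])
    print("pred px",uv.round(1),"gray there",g[v,u])
    n,l,s,ce=cv2.connectedComponentsWithStats((g<150).astype(np.uint8))
    L=l[v,u];ys,xs=np.nonzero(l==L)
    P=np.array([at_z(c,(x,y),z)[:2] for x,y in zip(xs,ys)])
    a=np.radians(az);ex=np.array([np.cos(a),np.sin(a)]);ey=np.array([-ex[1],ex[0]])
    X=(P-pred)@ex*1000;Y=(P-pred)@ey*1000
    print("n",len(P),"x range",X.min().round(1),X.max().round(1),"y",Y.min().round(1),Y.max().round(1),"expect x +-",r*1000,"y",-r*1000,fl*1000)
E
python3 - <<'E'
from h import *
c=optics.read_camera("wrist")
a=np.radians(-5.2);ex=np.array([np.cos(a),np.sin(a)]);ey=np.array([-ex[1],ex[0]])
C=np.array([.54825,-.28285])
for n,sx,sy,r,f in [("y",1,1,.023,.0154),("g",-1,1,.020,.0135),("b",-1,-1,.026,.0173)]:
    p=C+.042*(sx*ex+sy*ey);print(n,p.round(4));pocket(c,p,r,f,-5.2)
E
```

```text
y [ 0.5939 -0.2448]
pred px [254.6 128.2] gray there 109
n 931 x range -23.0 22.6 y -21.8 13.3 expect x +- 23.0 y -23.0 15.4
g [ 0.5102 -0.2372]
pred px [186.1 128.2] gray there 99
n 724 x range -22.2 17.2 y -19.3 12.1 expect x +- 20.0 y -20.0 13.5
b [ 0.5026 -0.3209]
pred px [190.6 193.8] gray there 85
n 1019 x range -28.4 23.9 y -28.2 13.2 expect x +- 26.0 y -26.0 17.3
```

```bash
cat >> h.py <<'E'
def held(c,col,dz=.038):
    s=robot.read_state();T=Rm(s["orientation"])
    K=[(a,p,m) for a,p,m in strip(c,col) if 200<p[0]<310 and 235<p[1]<285]
    a,p,m=K[0];mu,az,sz=strip_pose(c,m,s["tool_pos"][2]+dz)
    d=T.T@np.array([mu[0]-s["tool_pos"][0],mu[1]-s["tool_pos"][1],0])*1000
    print("held px",p.round(1),"offset tool mm",d[:2].round(2),"az",az,"size",sz)
E
python3 - <<'E'
from h import *
c=optics.read_camera("wrist");held(c,"y")
go([.5939,-.2450,.13],-5.2)
E
```

```text
held px [256.7 258.5] offset tool mm [3.82 0.48] az 174.76865895328245 size [0.00882523 0.02098706]
t 21.05 tcp [ 0.591  -0.2979  0.2013] az -5.26 tilt -1.0 | shift [52.9 -2.1 71.3] n 2.0 | turn -0.001 deg -0.1 | shift after turn [52.9 -2.  71.3] q6 -25.9 q1 -31.2 op 0.0299 F [ 0.75  0.1  -1.76]
```

Call:
{"op": "send_rows", "data": {
  "targets": [
    [-1, [25, -1, 40], 0],
    [-1, [25, -1, 40], 0],
    [-1, [0, 0, 40], 0],
    [-1, [0, 0, 10], 0],
    [-1, [0, 0, 0], 0],
    [-1, [0, 0, 0], 0]
  ]
}}

```text
t: 21.65
tool_pos: [0.5953, -0.2492, 0.0732]
orientation: [2.318, 2.116, 0.002]
force: [-0.2, -0.1, -1.5]
opening: 0.0297
```

Run:
```python
from h import *
c=optics.read_camera("wrist");save(c,"w12",(130,110,250,180),3.2);held(c,"y")
go([.5939,-.2450,.04],-5.2)
s=optics.read_camera("side");save(s,"s12",(220,240,180,140),4)
```

```text
held px [256.5 258.4] offset tool mm [ 4.49 -0.14] az 174.88793927940912 size [0.00875799 0.0207536 ]
t 21.7 tcp [ 0.5958 -0.2496  0.0739] az -5.21 tilt -0.99999 | shift [ 4.5 -2.5 33.9] n 0.8 | turn -0.0 deg -0.0 | shift after turn [ 4.5 -2.5 33.9] q6 -22.1 q1 -27.3 op 0.0297 F [-0.36  0.55 -1.67]
```

View pics/w12.png

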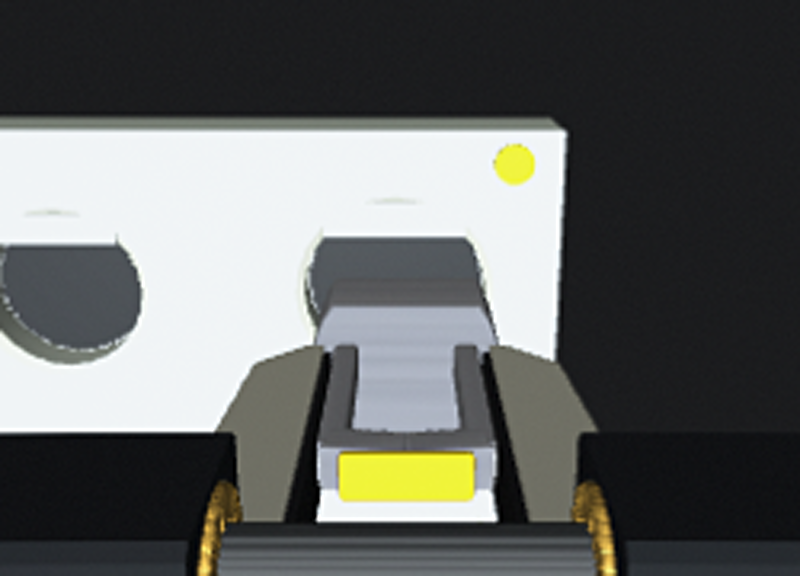

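View pics/s12.png

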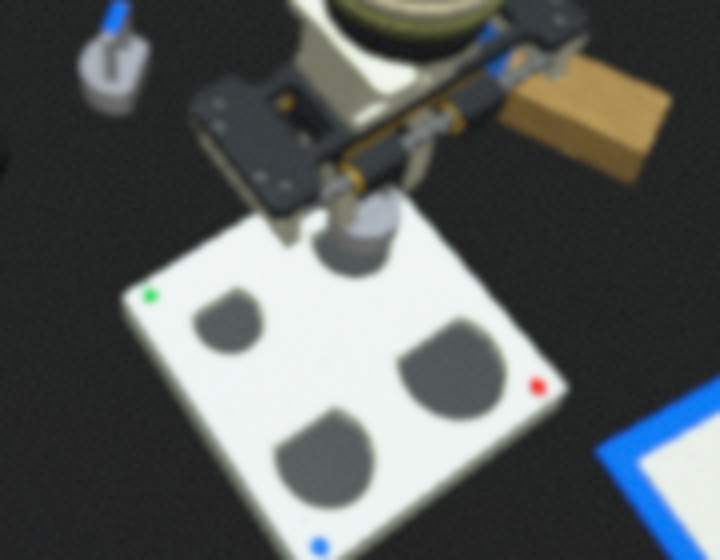

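Run:
```python
from h import *
c=optics.read_camera("wrist");s=robot.read_state();T=Rm(s["orientation"]);held(c,"y")
for r,dz in [(205.6,-.008),(198.4,-.028)]:
    P=at_z(c,(256.5,r),s["tool_pos"][2]+dz);print((T.T@(P-s["tool_pos"])*1000).round(2))
go([.5939,-.2450,.04],-5.2)
pocket(c,np.array([.5939,-.2448]),.023,.0154,-5.2)
```

```text
held px [256.6 258.4] offset tool mm [3.5  0.58] az 174.91587051317626 size [0.00883987 0.02097721]
[15.38  0.72  7.97]
[13.87  0.74 27.98]
t 21.8 tcp [ 0.5958 -0.2495  0.0736] az -5.2 tilt -0.99999 | shift [ 4.4 -2.5 33.6] n 0.8 | turn 0.0 deg 0.0 | shift after turn [ 4.4 -2.5 33.6] q6 -22.1 q1 -27.3 op 0.0297 F [ 0.43 -1.45 -2.2 ]
pred px [252.5 196.7] gray there 87
n 172184 x range -251.6 260.0 y -199.9 143.4 expect x +- 23.0 y -23.0 15.4
```

Run:
```python
from h import *
c=optics.read_camera("wrist");s=robot.read_state();T=Rm(s["orientation"])
for uv,z in [((227.5,185),.012),((281,185),.012),((254.5,184.5),.012),((254.5,184.5),.022)]:
    P=at_z(c,uv,z);print(P.round(4),(T.T@(P-s["tool_pos"])*1000).round(2))
print([(a,p,at_z(c,p,.024)) for a,p,m in strip(c,"y")][:2])
```

```text
[ 0.574  -0.2326  0.012 ] [ 14.82 -23.16  61.06]
[ 0.6183 -0.2366  0.012 ] [14.8  21.26 61.23]
[ 0.5964 -0.2342  0.012 ] [15.24 -0.75 61.14]
[ 0.5967 -0.2315  0.022 ] [17.9  -0.69 51.14]
[(np.int32(666), array([256.57057057, 258.43993994]), array([ 0.5925342 , -0.29575836,  0.024     ])), (np.int32(116), array([289.56896552, 160.47413793]), array([ 0.62527566, -0.21442947,  0.024     ]))]
```

Call:
{"op": "send_rows", "data": {
  "targets": [
    [-1, [1.4, -2.1, 8], 0],
    [-1, [0, 0, 6], 0],
    [-1, [0, 0, 5], 0],
    [-1, [0, 0, 4], 0],
    [-1, [0, 0, 4], 0],
    [-1, [0, 0, 3], 0],
    [-1, [0, 0, 2], 0],
    [-1, [0, 0, 0], 0],
    [-1, [0, 0, 0], 0]
  ]
}}

```text
t: 22.75
tool_pos: [0.5935, -0.2471, 0.0422]
orientation: [2.317, 2.118, 0.002]
force: [-7.8, 4.1, 22.0]
opening: 0.0296
```

Run:
```python
from h import *
c=optics.read_camera("wrist");save(c,"w13",(130,110,250,180),3.2);held(c,"y")
go([.5939,-.2450,.04],-5.2)
```

```text
held px [256.6 258.4] offset tool mm [3.75 0.48] az 174.99679904156477 size [0.00880175 0.02090421]
t 22.8 tcp [ 0.5935 -0.2471  0.0422] az -5.14 tilt -1.0 | shift [2.1 0.2 2.2] n 0.1 | turn 0.001 deg 0.1 | shift after turn [2.1 0.2 2.2] q6 -22.0 q1 -27.2 op 0.0298 F [-8.81  4.79 21.02]
```

View pics/w13.png

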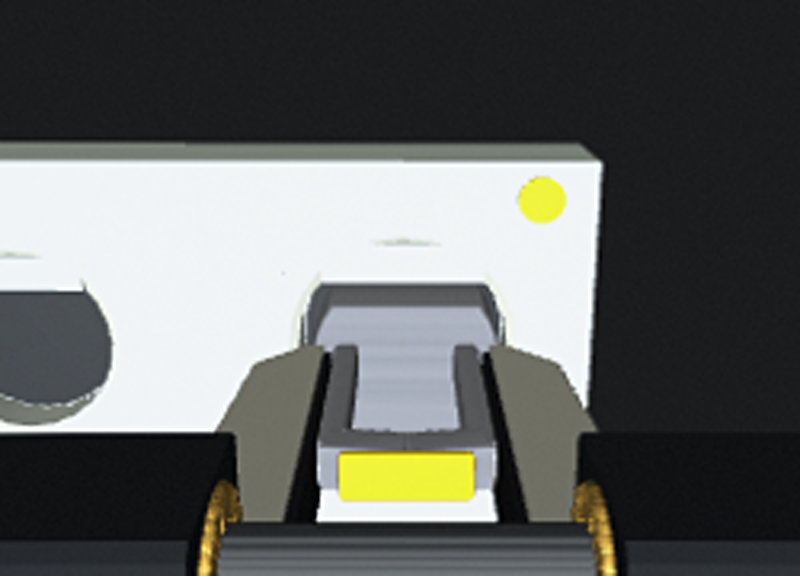

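Call:
{"op": "send_rows", "data": {
  "targets": [
    [-1, [0, 0, -1.5], 0],
    [-1, [0, 0, 0], 0],
    [-0.2, [0, 0, 0], 0],
    [-0.2, [0, 0, 0], 0],
    [-0.2, [0, 0, 0], 0],
    [-0.2, [0, 0, 0], 0]
  ]
}}

```text
t: 23.4
tool_pos: [0.5919, -0.2464, 0.0396]
orientation: [-2.319, -2.119, 0.0]
force: [-0.2, -0.3, -0.0]
opening: 0.0372
```

Run:
```python
from h import *
c=optics.read_camera("wrist");save(c,"w14",(130,110,250,180),3.2);held(c,"y")
go([.5939,-.2450,.04],-5.2)
```

```text
held px [259.3 260.8] offset tool mm [2.44 1.98] az 174.30339105055683 size [0.00846144 0.02180172]
t 23.45 tcp [ 0.5919 -0.2465  0.0396] az -5.16 tilt -1.0 | shift [ 1.7  1.8 -0.4] n 0.1 | turn 0.001 deg 0.0 | shift after turn [ 1.7  1.8 -0.4] q6 -22.0 q1 -27.2 op 0.0373 F [ 0.17 -0.09 -0.55]
```

View pics/w14.png

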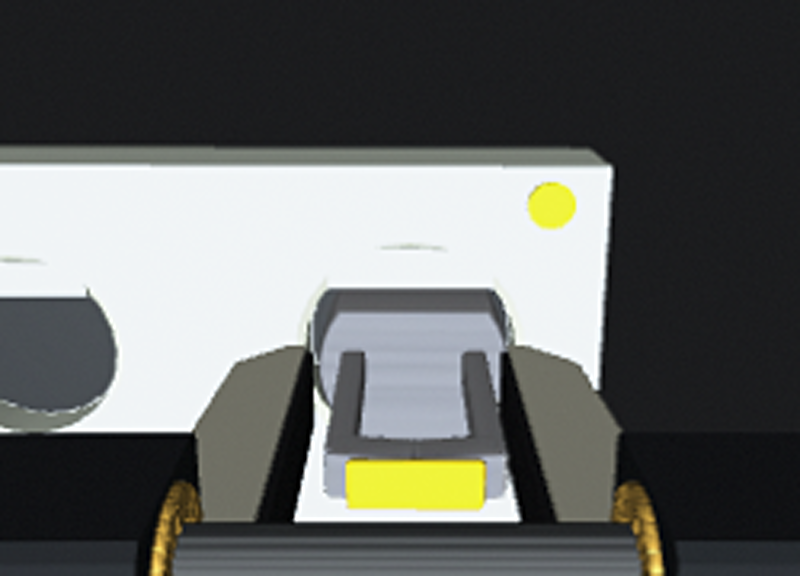

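Call:
{"op": "send_rows", "data": {
  "targets": [
    [0, [0, 0, -10], 0],
    [0.3, [0, 0, -30], 0],
    [0.3, [0, 0, -40], 0],
    [0.3, [0, 0, -40], 0],
    [0.3, [-20, 0, -30], 0],
    [0.3, [-20, 0, 0], 0],
    [0.3, [0, 0, 0], 0],
    [0.3, [0, 0, 0], 0]
  ]
}}

```text
t: 24.25
tool_pos: [0.5879, -0.2864, 0.189]
orientation: [-2.319, -2.117, 0.0]
force: [0.8, 0.2, -0.6]
opening: 0.0604
```

Run:
```python
from h import *
c=optics.read_camera("wrist");save(c,"w15",s=1.5)
for a,p,m in strip(c,"y")[:4]: print(p.round(1),a,strip_pose(c,m,.078))
t=optics.read_camera("top");save(t,"t15",(200,100,210,160),3.8)
for a,p,m in strip(t,"b")+strip(t,"r"): 
    P=at_z(t,p,.07)
    if P[0]<.75 and -.15<P[1]<.2 and P[0]>.4: print(a,p,P.round(4))
go([.5616,-.0685,.2],-147.2)
```

```text
[258.5 145. ] 198 (array([ 0.59402848, -0.24465219]), np.float64(174.82641799194042), array([0.00867768, 0.021442  ]))
[131.7 298. ] 62 (array([ 0.43607442, -0.40366266]), np.float64(77.10746929650357), array([0.00433134, 0.03249327]))
[382.  300.2] 60 (array([ 0.7178065 , -0.43172304]), np.float64(90.30224540546628), array([0.00472176, 0.02145484]))
[283.6 110.3] 53 (array([ 0.62043774, -0.21447956]), np.float64(4.44277630066378), array([0.00638815, 0.00682853]))
23 [292.47826087 211.17391304] [ 0.5607 -0.0673  0.07  ]
22 [258.95454545 162.95454545] [0.6938 0.0234 0.07  ]
t 24.35 tcp [ 0.5878 -0.2855  0.1883] az -5.15 tilt -1.0 | shift [213.8 -45.6 -11.3] n 4.9 | turn 2.479 deg 142.0 | shift after turn [-196.6  -95.5  -11.3] q6 -25.3 q1 -30.4 op 0.0603 F [ 0.39  0.19 -0.2 ]
```

View pics/w15.png

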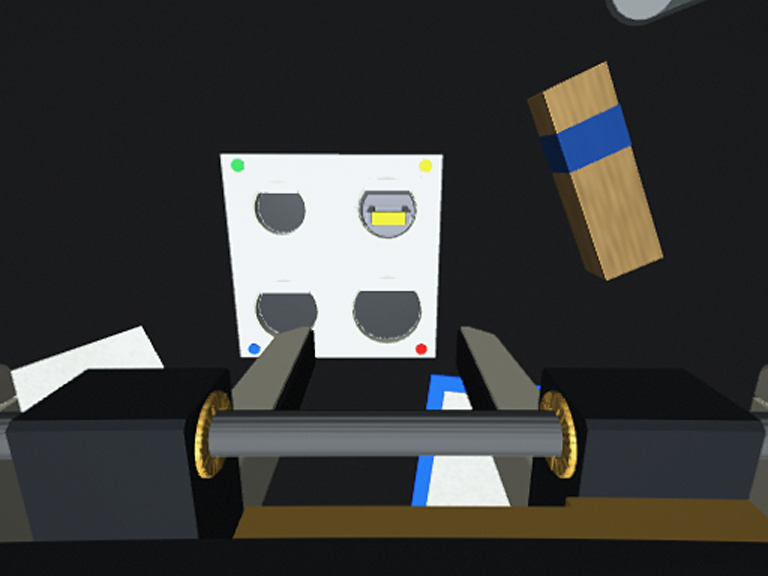

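View pics/t15.png

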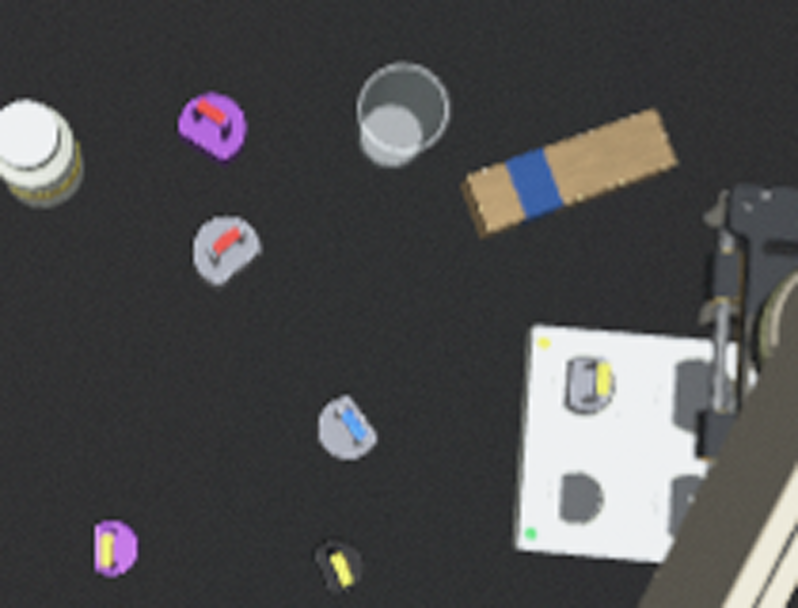

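Call:
{"op": "send_rows", "data": {
  "targets": [
    [0.3, [43, -9.1, -2], 0],
    [0.3, [43, -9.1, -2], 0],
    [0.3, [43, -9.1, -2], 0],
    [0.3, [43, -9.1, -2], 0],
    [0.3, [42, -9.1, -2], 0],
    [0.3, [0, 0, 0], 0.146],
    [0.3, [0, 0, 0], 0.146],
    [0.3, [0, 0, 0], 0.146],
    [0.3, [0, 0, 0], 0.146],
    [0.3, [0, 0, 0], 0.146],
    [0.3, [0, 0, 0], 0.146],
    [0.3, [0, 0, 0], 0.146]
  ]
}}

```text
t: 25.55
tool_pos: [0.5617, -0.0682, 0.1988]
orientation: [-3.06, -0.706, 0.003]
force: [-0.3, 0.0, -0.2]
opening: 0.06
```

Call:
{"op": "send_rows", "data": {
  "targets": [
    [0.3, [0, 0, 0], 0.146],
    [0.3, [0, 0, 0], 0.146],
    [0.3, [0, 0, 0], 0.146],
    [0.3, [0, 0, 0], 0.146],
    [0.3, [0, 0, 0], 0.146],
    [0.3, [0, 0, 0], 0.146],
    [0.3, [0, 0, 0], 0.146],
    [0.3, [0, 0, 0], 0.146],
    [0.3, [0, 0, 0], 0.146],
    [0.3, [0, 0, 0], 0.143],
    [0.3, [0, 0, 0], 0],
    [0.3, [0, 0, 0], 0]
  ]
}}

```text
t: 26.75
tool_pos: [0.562, -0.0686, 0.1992]
orientation: [2.762, -1.497, -0.002]
force: [-0.3, -0.2, -0.2]
opening: 0.0605
```

Run:
```python
from h import *
c=optics.read_camera("wrist");save(c,"w16",s=1.5)
for a,p,m in strip(c,"b")[:4]: print(p.round(1),a,strip_pose(c,m,.069))
go([.5616,-.0685,.2],-147.2)
```

```text
[256.4 180.6] 162 (array([ 0.5632185 , -0.06893343]), np.float64(34.91718196318618), array([0.00901019, 0.0216342 ]))
[479.5   0. ] 4 (array([ 0.48689577, -0.31793784]), np.float64(32.01999411725646), array([1.45442357e-07, 3.92310167e-03]))
t 26.8 tcp [ 0.5621 -0.0687  0.1994] az -146.93 tilt -1.0 | shift [-0.4  0.3 -0.6] n 0.0 | turn 0.005 deg 0.3 | shift after turn [-0.4  0.3 -0.6] q6 134.8 q1 -12.2 op 0.0603 F [-0.18 -0.46  0.54]
```

View pics/w16.png

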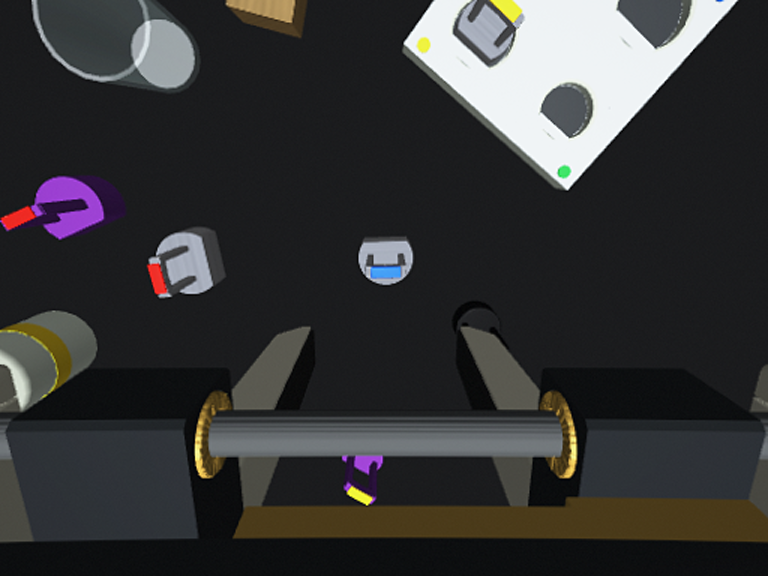

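Call:
{"op": "send_rows", "data": {
  "targets": [
    [0.3, [1.5, -0.7, 30], -0.031],
    [0.3, [0, 0, 40], 0],
    [0.3, [0, 0, 40], 0],
    [0.3, [0, 0, 40], 0],
    [0.3, [0, 0, 18], 0],
    [0.3, [0, 0, 0], 0],
    [-1, [0, 0, 0], 0],
    [-1, [0, 0, 0], 0],
    [-1, [0, 0, 0], 0],
    [-1, [0, 0, 0], 0],
    [-1, [0, 0, 0], 0]
  ],
  "newtons": 35
}}

```text
t: 27.9
tool_pos: [0.5646, -0.0703, 0.0332]
orientation: [-2.781, 1.46, -0.003]
force: [-1.5, 0.5, 5.7]
opening: 0.0297
```

Run:
```python
from h import *
c=optics.read_camera("wrist");save(c,"w17",s=1.2);held(c,"b")
go([.5616,-.0685,.031],-145)
```

```text
held px [256.6 265. ] offset tool mm [-0.66 -0.68] az 34.631253733843494 size [0.00841119 0.02114485]
t 27.95 tcp [ 0.5646 -0.0704  0.0332] az -145.41 tilt -1.0 | shift [-3.2  1.4  2.2] n 0.1 | turn -0.007 deg -0.4 | shift after turn [-3.2  1.4  2.2] q6 133.2 q1 -12.3 op 0.03 F [-0.77 -0.74  6.84]
```

View pics/w17.png

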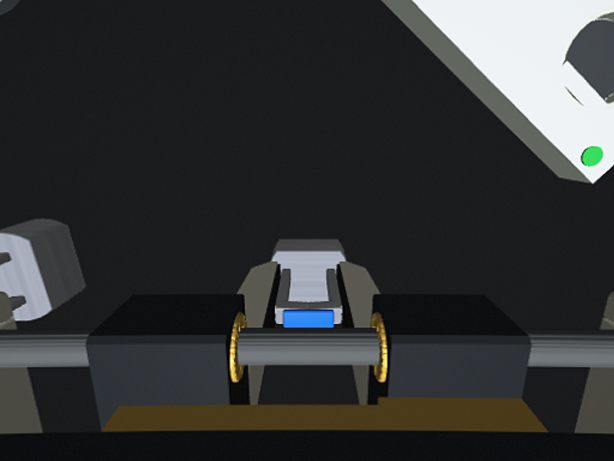

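Call:
{"op": "send_rows", "data": {
  "targets": [
    [-1, [0, 0, -20], 0],
    [-1, [0, 0, -40], 0],
    [-1, [0, 0, -40], 0],
    [-1, [0, 0, -40], 0],
    [-1, [0, 0, -21], -0.1455],
    [-1, [0, 0, 0], -0.1455],
    [-1, [0, 0, 0], -0.1455],
    [-1, [0, 0, 0], -0.1455],
    [-1, [0, 0, 0], -0.1455],
    [-1, [0, 0, 0], -0.1455],
    [-1, [0, 0, 0], -0.1455],
    [-1, [0, 0, 0], -0.1455]
  ]
}}

```text
t: 29.15
tool_pos: [0.5634, -0.0699, 0.1923]
orientation: [-3.125, -0.318, 0.002]
force: [-0.8, -0.6, -3.4]
opening: 0.0296
```

Call:
{"op": "send_rows", "data": {
  "targets": [
    [-1, [0, 0, 0], -0.1455],
    [-1, [0, 0, 0], -0.1455],
    [-1, [0, 0, 0], -0.1455],
    [-1, [0, 0, 0], -0.1455],
    [-1, [0, 0, 0], -0.1455],
    [-1, [0, 0, 0], -0.1455],
    [-1, [0, 0, 0], -0.1455],
    [-1, [0, 0, 0], -0.1455],
    [-1, [0, 0, 0], 0],
    [-1, [0, 0, 0], 0]
  ]
}}

```text
t: 30.15
tool_pos: [0.5635, -0.07, 0.1925]
orientation: [-2.446, -1.971, 0.001]
force: [0.1, 0.9, -3.1]
opening: 0.0299
```

Run:
```python
from h import *
go([.5386,.1922,.194],-12)
```

```text
t 30.15 tcp [ 0.5635 -0.07    0.1925] az -12.29 tilt -1.0 | shift [250.8 -80.1  -1.4] n 5.9 | turn -0.005 deg -0.3 | shift after turn [251.2 -78.9  -1.4] q6 0.0 q1 -12.3 op 0.0299 F [ 0.12  0.92 -3.07]
```

Call:
{"op": "send_rows", "data": {
  "targets": [
    [-1, [41.8, -13.2, -0.3], -0.005],
    [-1, [41.8, -13.2, -0.3], 0],
    [-1, [41.8, -13.2, -0.3], 0],
    [-1, [41.8, -13.2, -0.3], 0],
    [-1, [41.8, -13.2, 0], 0],
    [-1, [41.8, -13.2, 0], 0],
    [-1, [0, 0, 0], 0],
    [-1, [0, 0, 0], 0]
  ]
}}

```text
t: 30.95
tool_pos: [0.5371, 0.1926, 0.1939]
orientation: [2.437, 1.982, -0.001]
force: [-0.1, -1.2, -2.4]
opening: 0.0293
```

Run:
```python
from h import *
c=optics.read_camera("wrist");save(c,"w18",s=1.2);held(c,"b")
go([.550,.246,.194],-12)
```

```text
held px [256.8 265.3] offset tool mm [0.95 0.18] az 168.52483225508746 size [0.00847876 0.02110512]
t 31.0 tcp [0.5374 0.1915 0.1939] az -11.82 tilt -1.0 | shift [55.9  1.2 -0.1] n 1.2 | turn 0.003 deg 0.2 | shift after turn [55.9  1.  -0.1] q6 26.3 q1 14.5 op 0.0295 F [ 0.53 -0.34 -1.92]
```

View pics/w18.png

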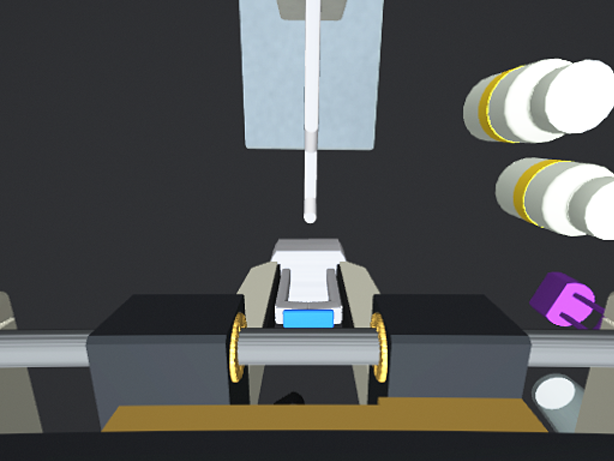

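Call:
{"op": "send_rows", "data": {
  "targets": [
    [-1, [14, 0.5, 0], 0.003],
    [-1, [14, 0.4, 0], 0],
    [-1, [14, 0, 0], 0],
    [-1, [14, 0, 0], 0],
    [-1, [0, 0, 0], 0],
    [-1, [0, 0, 10], 0],
    [-1, [0, 0, 8], 0],
    [-1, [0, 0, 5], 0],
    [-1, [0, 0, 5], 0],
    [-1, [0, 0, 5], 0],
    [-1, [0, 0, 0], 0]
  ]
}}

```text
t: 32.1
tool_pos: [0.5496, 0.2459, 0.1603]
orientation: [-2.44, -1.978, 0.002]
force: [-1.0, -1.1, -2.8]
opening: 0.0297
```

Run:
```python
from h import *
c=optics.read_camera("wrist");save(c,"w19",(150,120,210,170),3.5);held(c,"b")
go([.550,.246,.1365],-12)
```

```text
held px [256.8 265.1] offset tool mm [0.27 0.54] az 168.58175625418104 size [0.00840846 0.02102997]
t 32.15 tcp [0.5498 0.246  0.1608] az -11.93 tilt -1.0 | shift [ 0.   0.2 24.3] n 0.5 | turn 0.001 deg 0.1 | shift after turn [ 0.   0.2 24.3] q6 31.2 q1 19.2 op 0.0299 F [-0.67  0.32 -2.44]
```

View pics/w19.png

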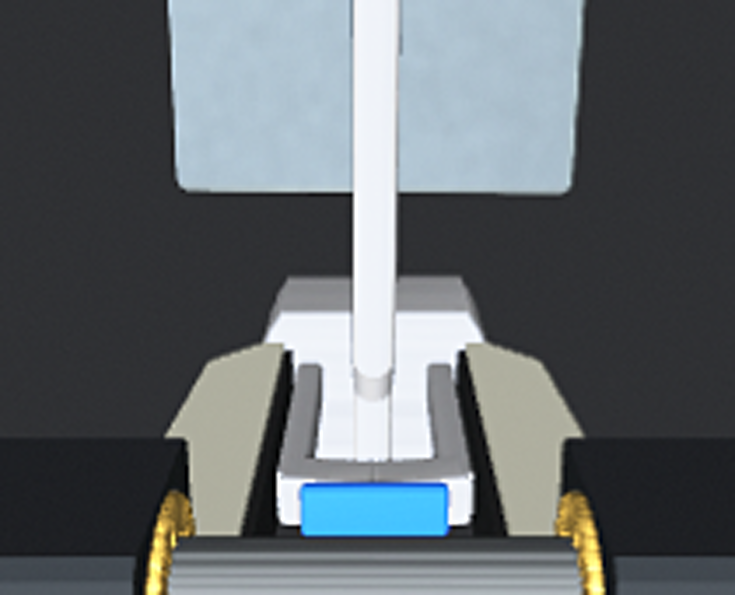

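Call:
{"op": "send_rows", "data": {
  "targets": [
    [-1, [0, 0, 4], 0],
    [-1, [0, 0, 4], 0],
    [-1, [0, 0, 4], 0],
    [-1, [0, 0, 4], 0],
    [-1, [0, 0, 4], 0],
    [-1, [0, 0, 3], 0],
    [-1, [0, 0, 0], 0],
    [-1, [0, 0, 0], 0],
    [-1, [0, 0, 0], 0]
  ]
}}

```text
t: 33.05
tool_pos: [0.5499, 0.2463, 0.1383]
orientation: [-2.44, -1.979, 0.0]
force: [-0.7, -0.0, 0.0]
opening: 0.03
```

```bash
cat >> h.py <<'E'
def meanF():
    F=[]
    for i in range(8):
        optics.read_camera("wrist");F.append(robot.read_state()["force"])
    print("F",np.mean(F,0).round(2))
E
python3 - <<'E'
from h import *
meanF()
go([.550,.246,.1365],-12)
E
```

```text
F [-0.59  0.51 -0.09]
t 33.45 tcp [0.5499 0.2463 0.1382] az -11.92 tilt -1.0 | shift [-0.3  0.2  1.7] n 0.0 | turn 0.001 deg 0.1 | shift after turn [-0.3  0.2  1.7] q6 31.2 q1 19.3 op 0.0294 F [-0.61  0.85  0.37]
```

Call:
{"op": "send_rows", "data": {
  "targets": [
    [-1, [0, 0, 0.8], 0],
    [0, [0, 0, 0], 0],
    [0, [0, 0, 0], 0],
    [0, [0, 0, 0], 0],
    [0, [0, 0, 0], 0],
    [0, [0, 0, 0], 0],
    [0, [0, 0, 0], 0],
    [0, [0, 0, 0], 0],
    [0, [0, 0, 0], 0],
    [0, [0, 0, 0], 0],
    [0, [0, 0, 0], 0],
    [0, [0, 0, 0], 0]
  ]
}}

```text
t: 34.65
tool_pos: [0.55, 0.2463, 0.1373]
orientation: [2.44, 1.979, 0.0]
force: [-0.0, 0.8, 0.7]
opening: 0.0468
```

Call:
{"op": "send_rows", "data": {
  "targets": [
    [0, [0, 0, 0], 0],
    [0, [0, 0, 0], 0],
    [0, [0, 0, 0], 0],
    [0, [0, 0, 0], 0],
    [0, [0, 0, 0], 0],
    [0, [0, 0, 0], 0],
    [0, [0, 0, 0], 0],
    [0, [0, 0, 0], 0],
    [0, [0, 0, 0], 0],
    [0, [0, 0, 0], 0],
    [0, [0, 0, 0], 0],
    [0, [0, 0, 0], 0]
  ]
}}

```text
t: 35.85
tool_pos: [0.5499, 0.2463, 0.1373]
orientation: [2.44, 1.979, -0.0]
force: [0.2, 0.7, 0.5]
opening: 0.0468
```

Call:
{"op": "send_rows", "data": {
  "targets": [
    [0, [0, 0, 0], 0],
    [0, [0, 0, 0], 0],
    [0, [0, 0, 0], 0],
    [0, [0, 0, 0], 0],
    [0, [0, 0, 0], 0],
    [0, [0, 0, 0], 0],
    [0, [0, 0, 0], 0],
    [0, [0, 0, 0], 0],
    [0, [0, 0, 0], 0],
    [0, [0, 0, 0], 0],
    [0, [0, 0, 0], 0],
    [0, [0, 0, 0], 0]
  ]
}}

```text
t: 37.05
tool_pos: [0.55, 0.2463, 0.1374]
orientation: [2.44, 1.979, 0.0]
force: [-0.2, -1.0, 0.9]
opening: 0.0464
```

Run:
```python
from h import *
for i in range(5):
    c=optics.read_camera("wrist")
    print([ (a,p.round(2)) for a,p,m in strip(c,"b") if 235<p[0]<280 and 240<p[1]<280])
save(c,"w20",(150,120,210,170),3.5)
go([.550,.246,.1365],-12)
```

```text
[(np.int32(613), array([256.67, 263.09]))]
[(np.int32(612), array([256.65, 263.08]))]
[(np.int32(614), array([256.59, 263.06]))]
[(np.int32(613), array([256.67, 263.09]))]
[(np.int32(613), array([256.65, 263.09]))]
t 37.3 tcp [0.55   0.2462 0.1373] az -11.92 tilt -1.0 | shift [-0.2  0.1  0.8] n 0.0 | turn 0.001 deg 0.1 | shift after turn [-0.2  0.1  0.8] q6 31.2 q1 19.2 op 0.0466 F [-0.16 -0.42 -0.5 ]
```

View pics/w20.png

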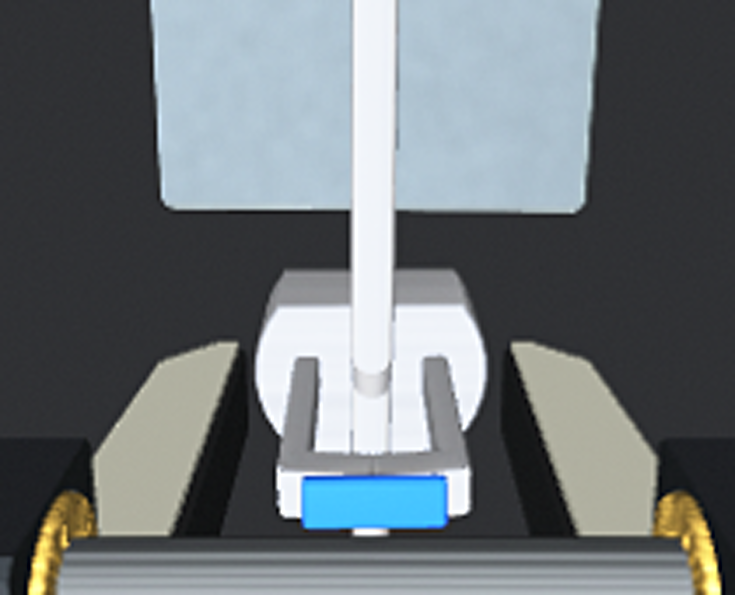

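Call:
{"op": "send_rows", "data": {
  "targets": [
    [-1, [0, 0, 0], 0],
    [-1, [0, 0, 0], 0],
    [-1, [0, 0, 0], 0],
    [-1, [0, 0, 0], 0],
    [-1, [0, 0, -8], 0],
    [-1, [0, 0, -10], 0],
    [-1, [0, 0, -10], 0],
    [-1, [0, 0, -10], 0],
    [-1, [0, 0, -10], 0],
    [-1, [0, 0, -10], 0],
    [-1, [0, 0, 0], 0]
  ]
}}

```text
t: 38.4
tool_pos: [0.551, 0.2467, 0.1977]
orientation: [2.439, 1.978, 0.005]
force: [0.9, -0.6, -2.3]
opening: 0.0297
```

Run:
```python
from h import *
c=optics.read_camera("wrist");save(c,"w21",(150,120,210,170),3.5);held(c,"b")
go([.55,.246,.2],-12)
```

```text
held px [256.7 263. ] offset tool mm [0.73 0.87] az 167.8175765266475 size [0.00846395 0.02123436]
t 38.45 tcp [0.5506 0.2465 0.1965] az -11.92 tilt -1.0 | shift [-0.6 -0.4 -3.5] n 0.1 | turn 0.001 deg 0.1 | shift after turn [-0.6 -0.4 -3.5] q6 31.2 q1 19.2 op 0.0297 F [-0.32 -0.07 -2.6 ]
```

View pics/w21.png

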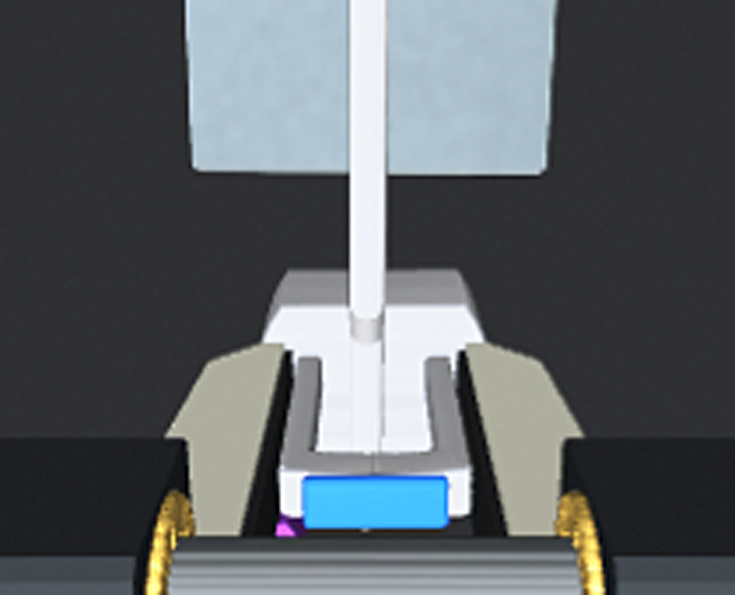

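Call:
{"op": "send_rows", "data": {
  "targets": [
    [-1, [0, 0, -3], 0],
    [-1, [-20, 0, 0], 0],
    [-1, [-20, 0, 0], 0],
    [-1, [-30, 0, 0], 0],
    [-1, [-44, 0, 0], 0],
    [-1, [-44, 0, 0], 0],
    [-1, [-44, 0, 0], 0],
    [-1, [-44, 0, 0], 0],
    [-1, [-44, 0, 0], 0],
    [-1, [-44, 0, 0], 0],
    [-1, [-44, 0, 0], 0],
    [-1, [-44, 0, 0], 0]
  ]
}}

```text
t: 39.65
tool_pos: [0.4618, -0.1681, 0.198]
orientation: [-2.44, -1.979, 0.0]
force: [1.5, 0.2, -2.6]
opening: 0.0295
```

Run:
```python
from h import *
go([.5026,-.3209,.11],-5.2)
```

```text
t 39.65 tcp [ 0.4618 -0.1681  0.198 ] az -11.92 tilt -1.0 | shift [-141.1   71.5   87.9] n 4.0 | turn -0.117 deg -6.7 | shift after turn [-148.5   54.5   87.9] q6 -14.1 q1 -26.0 op 0.0295 F [ 1.48  0.23 -2.6 ]
```

Call:
{"op": "send_rows", "data": {
  "targets": [
    [-1, [-35, 18, 0], 0],
    [-1, [-35, 18, 0], 0],
    [-1, [-35, 18, 0], 0],
    [-1, [-35, 17, 0], 0],
    [-1, [0, 0, 40], -0.117],
    [-1, [0, 0, 40], 0],
    [-1, [0, 0, 8], 0],
    [-1, [0, 0, 0], 0],
    [-1, [0, 0, 0], 0]
  ]
}}

```text
t: 40.55
tool_pos: [0.5042, -0.3186, 0.1123]
orientation: [2.319, 2.117, 0.001]
force: [0.6, 0.1, -1.9]
opening: 0.0301
```

Run:
```python
from h import *
c=optics.read_camera("wrist");save(c,"w22",s=1.5);held(c,"b")
go([.5026,-.3209,.046],-5.2)
for col in "ygrb":
    for a,p,m in strip(c,col):
        P=at_z(c,p,.024)
        if -.4<P[1]<-.15 and .42<P[0]<.67: print(col,a,p.round(1),P.round(4))
```

```text
held px [256.5 263. ] offset tool mm [ 2.03 -0.09] az 174.75942534498233 size [0.00830998 0.02081483]
t 40.6 tcp [ 0.5048 -0.319   0.1131] az -5.2 tilt -0.99999 | shift [-2.  -2.2 67.1] n 1.5 | turn -0.0 deg -0.0 | shift after turn [-2.  -2.2 67.1] q6 -32.0 q1 -37.2 op 0.0298 F [ 0.91  0.7  -3.05]
y 421 [381.6  95.9] [ 0.6183 -0.2427  0.024 ]
y 116 [390.7  59.5] [ 0.6247 -0.2149  0.024 ]
g 119 [218.5  59.7] [ 0.4841 -0.202   0.024 ]
r 76 [370.1 227.7] [ 0.6112 -0.3634  0.024 ]
b 626 [256.5 263. ] [ 0.4984 -0.3918  0.024 ]
```

View pics/w22.png

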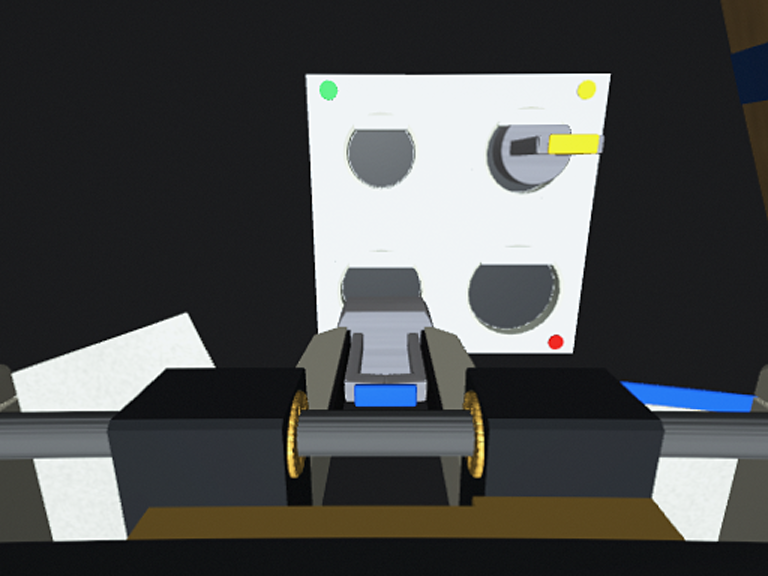

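Call:
{"op": "send_rows", "data": {
  "targets": [
    [-1, [-3, -2.2, 20], 0],
    [-1, [0, 0, 15], 0],
    [-1, [0, 0, 0], 0],
    [-1, [0, 0, 0], 0],
    [-1, [0, 0, 0], 0]
  ]
}}

```text
t: 41.1
tool_pos: [0.5016, -0.3214, 0.0766]
orientation: [2.319, 2.117, 0.0]
force: [0.1, -0.7, -1.9]
opening: 0.0298
```

Run:
```python
from h import *
c=optics.read_camera("wrist");save(c,"w23",(130,110,250,180),3.2);held(c,"b")
go([.5026,-.3209,.046],-5.2)
```

```text
held px [256.5 263. ] offset tool mm [1.28 0.48] az 174.7773076515162 size [0.0083638  0.02095286]
t 41.15 tcp [ 0.5016 -0.3215  0.0766] az -5.21 tilt -1.0 | shift [ 0.7  0.9 30.6] n 0.7 | turn -0.0 deg -0.0 | shift after turn [ 0.7  0.9 30.6] q6 -32.4 q1 -37.6 op 0.0296 F [ 0.38  0.43 -2.38]
```

View pics/w23.png

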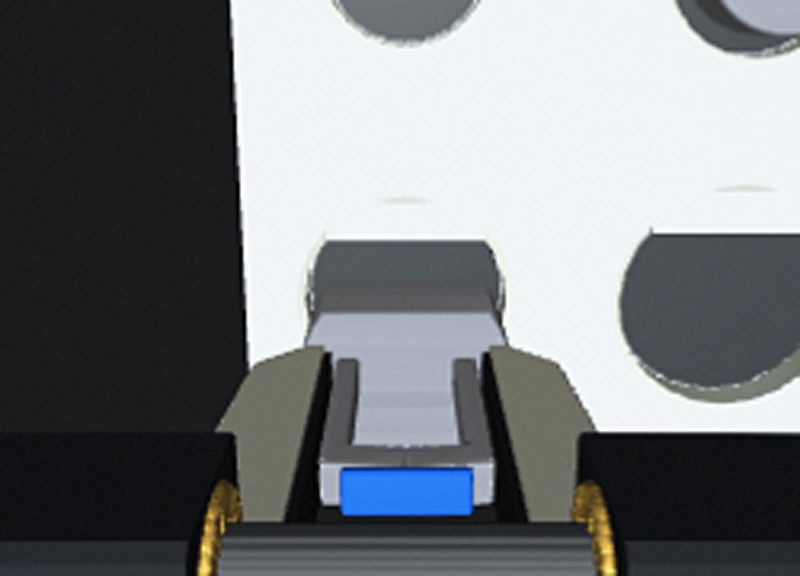

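Call:
{"op": "send_rows", "data": {
  "targets": [
    [-1, [0, 0.3, 8], 0],
    [-1, [0, 0, 6], 0],
    [-1, [0, 0, 5], 0],
    [-1, [0, 0, 4], 0],
    [-1, [0, 0, 4], 0],
    [-1, [0, 0, 3], 0],
    [-1, [0, 0, 0], 0],
    [-1, [0, 0, 0], 0]
  ]
}}

```text
t: 41.95
tool_pos: [0.5018, -0.3215, 0.0477]
orientation: [2.319, 2.117, 0.0]
force: [-5.5, 5.4, 13.7]
opening: 0.0294
```

Run:
```python
from h import *
c=optics.read_camera("wrist");held(c,"b")
go([.5026,-.3209,.0452],-5.2)
```

```text
held px [256.5 263. ] offset tool mm [1.24 0.51] az 174.7877657096743 size [0.00836351 0.0209531 ]
t 42.0 tcp [ 0.5018 -0.3215  0.0477] az -5.21 tilt -1.0 | shift [0.7 0.7 2.5] n 0.1 | turn -0.0 deg -0.0 | shift after turn [0.7 0.7 2.5] q6 -32.4 q1 -37.6 op 0.0294 F [-6.16  4.29 14.27]
```

Call:
{"op": "send_rows", "data": {
  "targets": [
    [-1, [0, 0, -1], 0],
    [-1, [0, 0, 0], 0],
    [-0.2, [0, 0, 0], 0],
    [-0.2, [0, 0, 0], 0],
    [-0.2, [0, 0, 0], 0],
    [-0.2, [0, 0, 0], 0],
    [0, [0, 0, -10], 0],
    [0, [0, 0, -40], 0],
    [0.3, [0, 0, -40], 0],
    [0.3, [-20, 0, -40], 0],
    [0.3, [-20, 0, -20], 0],
    [0.3, [0, 0, 0], 0]
  ]
}}

```text
t: 43.2
tool_pos: [0.4991, -0.3645, 0.2022]
orientation: [2.315, 2.11, 0.001]
force: [-0.2, 0.6, 0.0]
opening: 0.0602
```

Run:
```python
from h import *
c=optics.read_camera("wrist");save(c,"w24",s=1.5)
for a,p,m in strip(c,"b")[:4]: print(p.round(1),a,strip_pose(c,m,.081))
t=optics.read_camera("top");save(t,"t24",(200,100,210,160),3.8)
for a,p,m in strip(t,"r"): 
    P=at_z(t,p,.076)
    if P[0]<.85 and -.25<P[1]<.2 and P[0]>.4: print(a,p,P.round(4),strip_pose(t,m,.076)[1])
go([.694,.023,.2],124)
```

```text
[427.3 209.4] 2876 (array([ 0.68026117, -0.41074712]), np.float64(165.68717923898382), array([0.06712016, 0.2247135 ]))
[477.3   8.9] 829 (array([ 0.70793463, -0.22489719]), np.float64(2.548551135643322), array([0.01609212, 0.03759594]))
[324.  321.4] 322 (array([ 0.56617068, -0.54486185]), np.float64(80.17881160592152), array([0.0120499 , 0.04631995]))
[254.4 144. ] 195 (array([ 0.50220462, -0.3234467 ]), np.float64(174.3526991085293), array([0.00888125, 0.02189185]))
21 [259.0952381  162.85714286] [0.693 0.023 0.076] 128.51763021243644
19 [255.         129.10526316] [0.7872 0.034  0.076 ] 60.3707368041935
t 43.3 tcp [ 0.4976 -0.3611  0.1967] az -5.26 tilt -1.0 | shift [400.5 160.3  -3.3] n 9.6 | turn -2.256 deg -129.3 | shift after turn [-377.6  208.6   -3.3] q6 -35.5 q1 -40.8 op 0.0601 F [-0.21 -0.47  0.07]
```

View pics/w24.png

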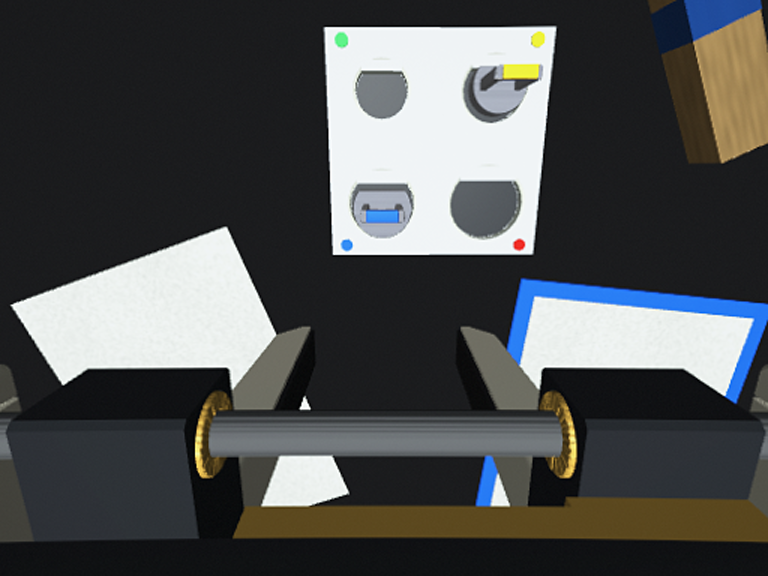

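View pics/t24.png

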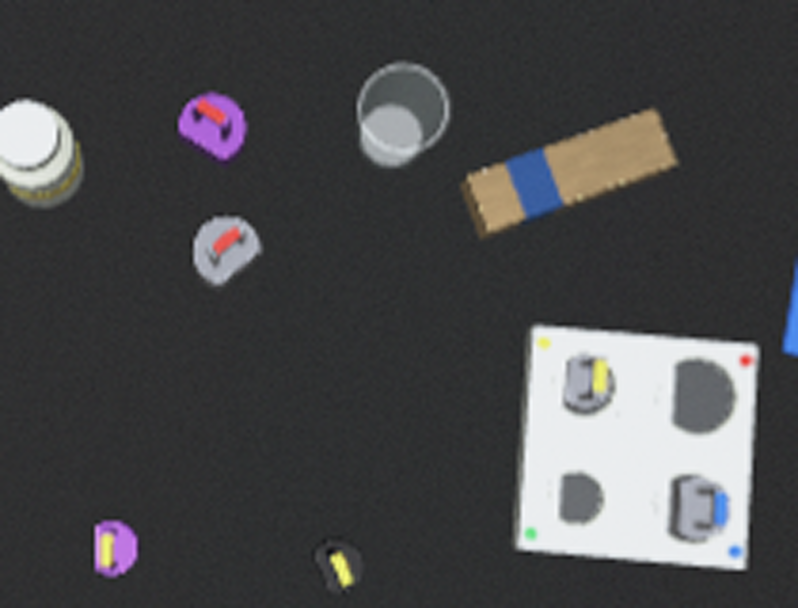

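Call:
{"op": "send_rows", "data": {
  "targets": [
    [0.3, [40, 16, 0], 0],
    [0.3, [40, 16, 0], 0],
    [0.3, [40, 16, 0], 0],
    [0.3, [40, 16, 0], 0],
    [0.3, [40, 16, 0], 0],
    [0.3, [40, 16, 0], 0],
    [0.3, [40, 16, 0], 0],
    [0.3, [40, 16, 0], 0],
    [0.3, [40, 16, 0], 0],
    [0.3, [40, 16, 0], 0],
    [0.3, [0, 0, 0], -0.145],
    [0.3, [0, 0, 0], -0.145]
  ]
}}

```text
t: 44.5
tool_pos: [0.6918, 0.0259, 0.1931]
orientation: [-1.976, -2.437, 0.004]
force: [-0.3, -0.3, 0.3]
opening: 0.0606
```

Call:
{"op": "send_rows", "data": {
  "targets": [
    [0.3, [0, 0, 0], -0.145],
    [0.3, [0, 0, 0], -0.145],
    [0.3, [0, 0, 0], -0.145],
    [0.3, [0, 0, 0], -0.145],
    [0.3, [0, 0, 0], -0.145],
    [0.3, [0, 0, 0], -0.145],
    [0.3, [0, 0, 0], -0.145],
    [0.3, [0, 0, 0], -0.145],
    [0.3, [0, 0, 0], -0.145],
    [0.3, [0, 0, 0], -0.145],
    [0.3, [0, 0, 0], -0.145],
    [0.3, [0, 0, 0], -0.145]
  ]
}}

```text
t: 45.7
tool_pos: [0.6915, 0.024, 0.1935]
orientation: [0.585, -3.082, -0.002]
force: [0.2, -0.2, -0.5]
opening: 0.0602
```

Call:
{"op": "send_rows", "data": {
  "targets": [
    [0.3, [0, 0, 0], -0.145],
    [0.3, [0, 0, 0], -0.08],
    [0.3, [0, 0, 0], 0],
    [0.3, [0, 0, 0], 0]
  ]
}}

```text
t: 46.1
tool_pos: [0.6921, 0.0236, 0.1945]
orientation: [0.914, -3.003, -0.002]
force: [0.2, -0.2, 0.6]
opening: 0.0604
```

Run:
```python
from h import *
c=optics.read_camera("wrist");save(c,"w25",s=1.5)
for a,p,m in strip(c,"r")[:4]: print(p.round(1),a,strip_pose(c,m,.076))
go([.694,.023,.2],124)
```

```text
[253.5 184.7] 151 (array([0.69461343, 0.02162331]), np.float64(130.92535690763964), array([0.00812048, 0.02098569]))
[214.8 258. ] 128 (array([0.78927613, 0.03291892]), np.float64(55.226912082408994), array([0.00828616, 0.02140253]))
t 46.15 tcp [0.6924 0.0234 0.195 ] az 123.87 tilt -1.0 | shift [-1.  -1.2 -5. ] n 0.1 | turn -0.002 deg -0.1 | shift after turn [-1.  -1.2 -5. ] q6 -126.2 q1 -2.3 op 0.0604 F [-0.25 -0.24 -0.87]
```

View pics/w25.png

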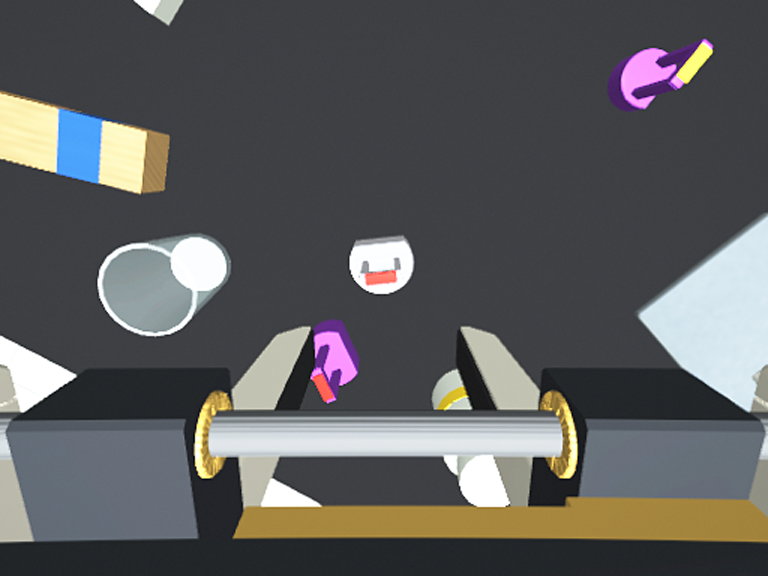

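Call:
{"op": "send_rows", "data": {
  "targets": [
    [0.3, [0.2, -2.7, 10], 0],
    [0.3, [0, 0, 20], -0.115],
    [0.3, [0, 0, 40], 0],
    [0.3, [0, 0, 40], 0],
    [0.3, [0, 0, 30], 0],
    [0.3, [0, 0, 16.5], 0],
    [0.3, [0, 0, 0], 0],
    [-1, [0, 0, 0], 0],
    [-1, [0, 0, 0], 0],
    [-1, [0, 0, 0], 0],
    [-1, [0, 0, 0], 0],
    [-1, [0, 0, 0], 0]
  ],
  "newtons": 40
}}

```text
t: 47.35
tool_pos: [0.6953, 0.0207, 0.0413]
orientation: [-1.089, 2.945, -0.001]
force: [-1.9, -0.0, 6.0]
opening: 0.0299
```

Run:
```python
from h import *
c=optics.read_camera("wrist");save(c,"w26",s=1.2);held(c,"r")
go([.6946,.0216,.038],130.5)
```

```text
held px [256.7 259.6] offset tool mm [1.8  0.15] az 130.68900816491018 size [0.00887582 0.02092167]
t 47.4 tcp [0.6953 0.0207 0.0413] az 130.59 tilt -1.0 | shift [-0.   1.1  3.3] n 0.1 | turn 0.001 deg 0.1 | shift after turn [-0.   1.1  3.3] q6 -133.1 q1 -2.5 op 0.0297 F [-1.46  1.12  6.25]
```

View pics/w26.png

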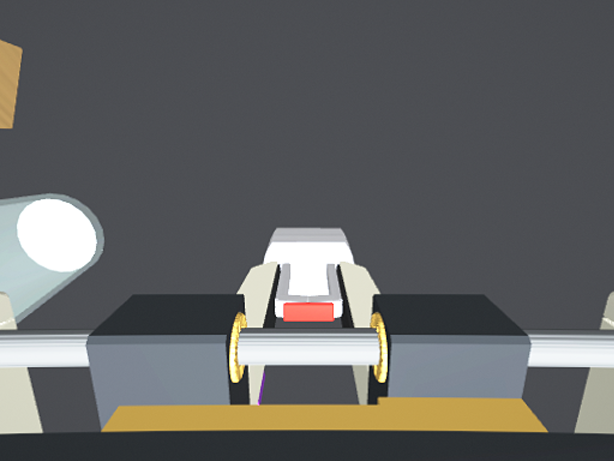

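Call:
{"op": "send_rows", "data": {
  "targets": [
    [-1, [0, 0, -20], 0],
    [-1, [0, 0, -40], 0],
    [-1, [0, 0, -40], 0],
    [-1, [0, 0, -40], 0],
    [-1, [0, 0, -16], 0.1464],
    [-1, [0, 0, 0], 0.1464],
    [-1, [0, 0, 0], 0.1464],
    [-1, [0, 0, 0], 0.1464],
    [-1, [0, 0, 0], 0.1464],
    [-1, [0, 0, 0], 0.1464],
    [-1, [0, 0, 0], 0.1464],
    [-1, [0, 0, 0], 0.1464]
  ]
}}

```text
t: 48.6
tool_pos: [0.6938, 0.0205, 0.1943]
orientation: [-0.73, -3.053, 0.001]
force: [0.2, -0.5, -4.8]
opening: 0.0294
```

Call:
{"op": "send_rows", "data": {
  "targets": [
    [-1, [0, 0, 0], 0.1464],
    [-1, [0, 0, 0], 0.1464],
    [-1, [0, 0, 0], 0.1464],
    [-1, [0, 0, 0], 0.1464],
    [-1, [0, 0, 0], 0.1464],
    [-1, [0, 0, 0], 0.1464],
    [-1, [0, 0, 0], 0.1464],
    [-1, [0, 0, 0], 0.1464],
    [-1, [0, 0, 0], 0.1464],
    [-1, [0, 0, 0], 0],
    [-1, [0, 0, 0], 0]
  ]
}}

```text
t: 49.7
tool_pos: [0.6941, 0.0205, 0.1949]
orientation: [-2.437, -1.981, 0.002]
force: [-0.4, -0.6, -4.9]
opening: 0.0299
```

Run:
```python
from h import *
go([.5386,.1922,.195],-12)
c=optics.read_camera("wrist");held(c,"r")
```

```text
t 49.7 tcp [0.6941 0.0205 0.1949] az -11.77 tilt -1.0 | shift [ 1.364e+02 -1.872e+02  1.000e-01] n 5.1 | turn 0.004 deg 0.2 | shift after turn [ 1.356e+02 -1.878e+02  1.000e-01] q6 9.2 q1 -2.5 op 0.0299 F [-0.39 -0.59 -4.85]
held px [256.6 259.5] offset tool mm [3.28 0.51] az 168.1191574188315 size [0.00885502 0.02092458]
```

Call:
{"op": "send_rows", "data": {
  "targets": [
    [-1, [24, -37.4, 0], 0.004],
    [-1, [25, -37.4, 0], 0],
    [-1, [27, -37.4, 0], 0],
    [-1, [30, -37.4, 0], 0],
    [-1, [30, -37.4, 0], 0],
    [-1, [0, 0, 0], 0],
    [-1, [0, 0, 0], 0],
    [-1, [0, 0, 0], 0]
  ]
}}

```text
t: 50.55
tool_pos: [0.5411, 0.1924, 0.196]
orientation: [2.444, 1.973, 0.001]
force: [0.1, -0.2, -4.8]
opening: 0.0295
```

Run:
```python
from h import *
c=optics.read_camera("wrist");save(c,"w27",s=1.2);held(c,"r")
go([.550,.246,.195],-12)
```

```text
held px [256.6 259.5] offset tool mm [3.41 0.26] az 167.8662193940857 size [0.00887789 0.02098002]
t 50.6 tcp [0.5413 0.1921 0.1959] az -12.24 tilt -1.0 | shift [54.5 -2.9  0.9] n 1.2 | turn -0.004 deg -0.2 | shift after turn [54.5 -2.7  0.9] q6 26.7 q1 14.4 op 0.0295 F [ 0.05  0.55 -4.86]
```

View pics/w27.png

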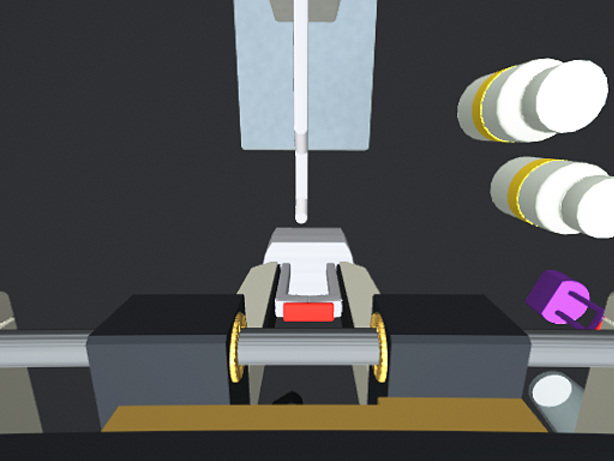

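Call:
{"op": "send_rows", "data": {
  "targets": [
    [-1, [5, -2.9, 0], 0],
    [-1, [16, 0, 0], 0],
    [-1, [16, 0, 0], 0],
    [-1, [16, 0, 0], 0],
    [-1, [0, 0, 0], 0],
    [-1, [0, 0, 10], 0],
    [-1, [0, 0, 8], 0],
    [-1, [0, 0, 5], 0],
    [-1, [0, 0, 5], 0],
    [-1, [0, 0, 5], 0],
    [-1, [0, 0, 0], 0]
  ]
}}

```text
t: 51.7
tool_pos: [0.5487, 0.245, 0.162]
orientation: [-2.446, -1.971, 0.001]
force: [0.1, -0.2, -4.7]
opening: 0.0294
```

Run:
```python
from h import *
c=optics.read_camera("wrist");save(c,"w28",(150,120,210,170),3.5);held(c,"r")
go([.550,.246,.1135],-12)
```

```text
held px [256.6 259.5] offset tool mm [3.41 0.38] az 167.8306727240216 size [0.00883027 0.02086323]
t 51.75 tcp [0.5489 0.2451 0.1626] az -12.27 tilt -1.0 | shift [ 1.1  0.9 49.1] n 1.1 | turn -0.005 deg -0.3 | shift after turn [ 1.1  0.9 49.1] q6 31.4 q1 19.2 op 0.0294 F [ 0.27 -0.53 -3.29]
```

View pics/w28.png

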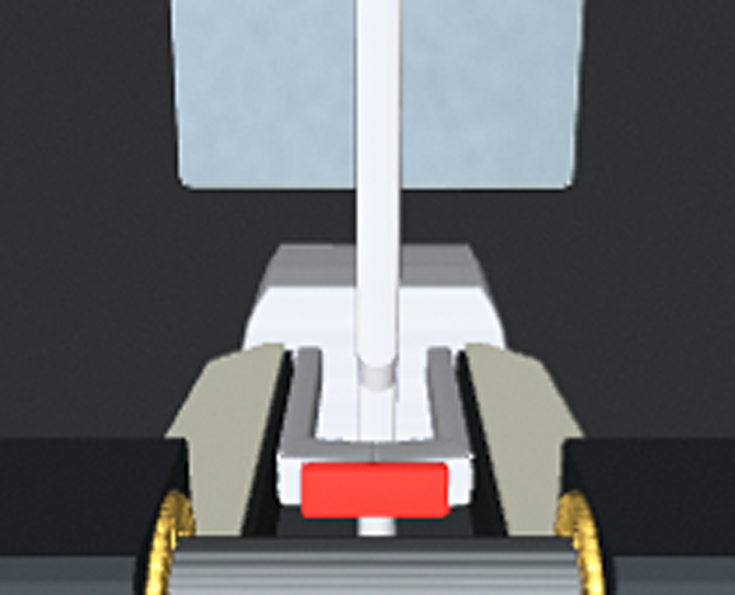

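Call:
{"op": "send_rows", "data": {
  "targets": [
    [-1, [0, 0, 5], 0],
    [-1, [0, 0, 5], 0],
    [-1, [0, 0, 5], 0],
    [-1, [0, 0, 5], 0],
    [-1, [0, 0, 5], 0],
    [-1, [0, 0, 5], 0],
    [-1, [0, 0, 5], 0],
    [-1, [0, 0, 5], 0],
    [-1, [0, 0, 4], 0],
    [-1, [0, 0, 2], 0],
    [-1, [0, 0, 0], 0],
    [-1, [0, 0, 0], 0]
  ]
}}

```text
t: 52.95
tool_pos: [0.549, 0.2454, 0.117]
orientation: [-2.446, -1.972, -0.0]
force: [1.4, 0.3, -0.6]
opening: 0.03
```

Run:
```python
from h import *
meanF()
go([.550,.246,.1135],-12)
```

```text
F [ 0.99  0.81 -0.34]
t 53.35 tcp [0.549  0.2454 0.1169] az -12.25 tilt -1.0 | shift [0.8 0.8 3.4] n 0.1 | turn -0.004 deg -0.2 | shift after turn [0.8 0.8 3.4] q6 31.4 q1 19.2 op 0.0289 F [1.59 0.31 0.09]
```

Call:
{"op": "send_rows", "data": {
  "targets": [
    [-1, [0, 0, 2], 0],
    [-1, [0, 0, 1.7], 0],
    [-1, [0, 0, 0], 0],
    [-1, [0, 0, 0], 0],
    [0, [0, 0, 0], 0],
    [0, [0, 0, 0], 0],
    [0, [0, 0, 0], 0],
    [0, [0, 0, 0], 0],
    [0, [0, 0, 0], 0],
    [0, [0, 0, 0], 0],
    [0, [0, 0, 0], 0],
    [0, [0, 0, 0], 0]
  ]
}}

```text
t: 54.55
tool_pos: [0.549, 0.2454, 0.1131]
orientation: [2.446, 1.972, -0.0]
force: [0.2, -0.7, -0.6]
opening: 0.0464
```

Call:
{"op": "send_rows", "data": {
  "targets": [
    [0, [0, 0, 0], 0],
    [0, [0, 0, 0], 0],
    [0, [0, 0, 0], 0],
    [0, [0, 0, 0], 0],
    [0, [0, 0, 0], 0],
    [0, [0, 0, 0], 0],
    [0, [0, 0, 0], 0],
    [0, [0, 0, 0], 0],
    [0, [0, 0, 0], 0],
    [0, [0, 0, 0], 0],
    [0, [0, 0, 0], 0],
    [0, [0, 0, 0], 0]
  ]
}}

```text
t: 55.75
tool_pos: [0.549, 0.2454, 0.1131]
orientation: [2.446, 1.972, -0.0]
force: [-0.3, -0.1, 0.2]
opening: 0.0467
```

Call:
{"op": "send_rows", "data": {
  "targets": [
    [0, [0, 0, 0], 0],
    [0, [0, 0, 0], 0],
    [0, [0, 0, 0], 0],
    [0, [0, 0, 0], 0],
    [0, [0, 0, 0], 0],
    [0, [0, 0, 0], 0],
    [0, [0, 0, 0], 0],
    [0, [0, 0, 0], 0],
    [0, [0, 0, 0], 0],
    [0, [0, 0, 0], 0],
    [0, [0, 0, 0], 0],
    [0, [0, 0, 0], 0]
  ]
}}

```text
t: 56.95
tool_pos: [0.549, 0.2454, 0.1131]
orientation: [2.446, 1.972, -0.0]
force: [-0.3, 1.3, 0.3]
opening: 0.0466
```

Run:
```python
from h import *
for i in range(5):
    c=optics.read_camera("wrist")
    print([ (a,p.round(2)) for a,p,m in strip(c,"r") if 235<p[0]<280 and 240<p[1]<280])
save(c,"w29",(150,120,210,170),3.5)
go([.550,.246,.1135],-12)
```

```text
[(np.int32(628), array([256.63, 258.  ]))]
[(np.int32(628), array([256.63, 258.  ]))]
[(np.int32(628), array([256.63, 258.  ]))]
[(np.int32(628), array([256.63, 258.  ]))]
[(np.int32(628), array([256.63, 258.  ]))]
t 57.2 tcp [0.549  0.2454 0.1131] az -12.25 tilt -1.0 | shift [ 0.8  0.9 -0.4] n 0.0 | turn -0.004 deg -0.2 | shift after turn [ 0.8  0.9 -0.4] q6 31.4 q1 19.2 op 0.0466 F [ 0.12  0.06 -0.19]
```

View pics/w29.png

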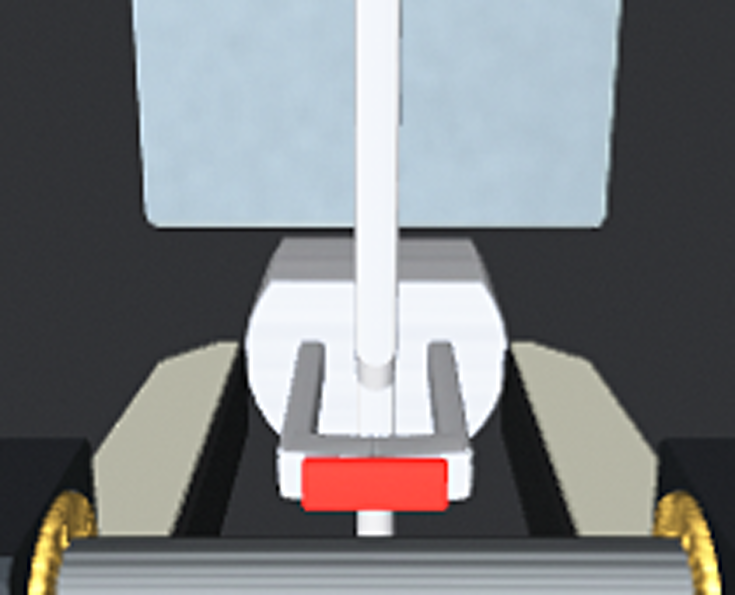

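Call:
{"op": "send_rows", "data": {
  "targets": [
    [-1, [0, 0, 0], 0],
    [-1, [0, 0, 0], 0],
    [-1, [0, 0, 0], 0],
    [-1, [0, 0, 0], 0],
    [-1, [0, 0, -6], 0],
    [-1, [0, 0, -10], 0],
    [-1, [0, 0, -10], 0],
    [-1, [0, 0, -12], 0],
    [-1, [0, 0, -12], 0],
    [-1, [0, 0, -12], 0],
    [-1, [0, 0, -12], 0],
    [-1, [0, 0, -12], 0]
  ]
}}

```text
t: 58.4
tool_pos: [0.5488, 0.2454, 0.2]
orientation: [-2.446, -1.972, 0.0]
force: [-0.0, -0.4, -5.0]
opening: 0.0297
```

Call:
{"op": "send_rows", "data": {
  "targets": [
    [-1, [0, 0, 0], 0],
    [-1, [0, 0, 0], 0]
  ]
}}

```text
t: 58.6
tool_pos: [0.5491, 0.2455, 0.1993]
orientation: [2.446, 1.972, 0.001]
force: [-0.5, -0.6, -5.6]
opening: 0.0294
```

Run:
```python
from h import *
c=optics.read_camera("wrist");save(c,"w30",(150,120,210,170),3.5);held(c,"r")
go([.55,.246,.2],-12)
```

```text
held px [256.4 258. ] offset tool mm [3.84 0.78] az 167.67085178087856 size [0.00833349 0.02090643]
t 58.65 tcp [0.5487 0.2453 0.1986] az -12.25 tilt -1.0 | shift [ 1.   1.1 -1.4] n 0.0 | turn -0.004 deg -0.2 | shift after turn [ 0.9  1.1 -1.4] q6 31.4 q1 19.2 op 0.0299 F [ 0.21 -0.2  -5.78]
```

View pics/w30.png

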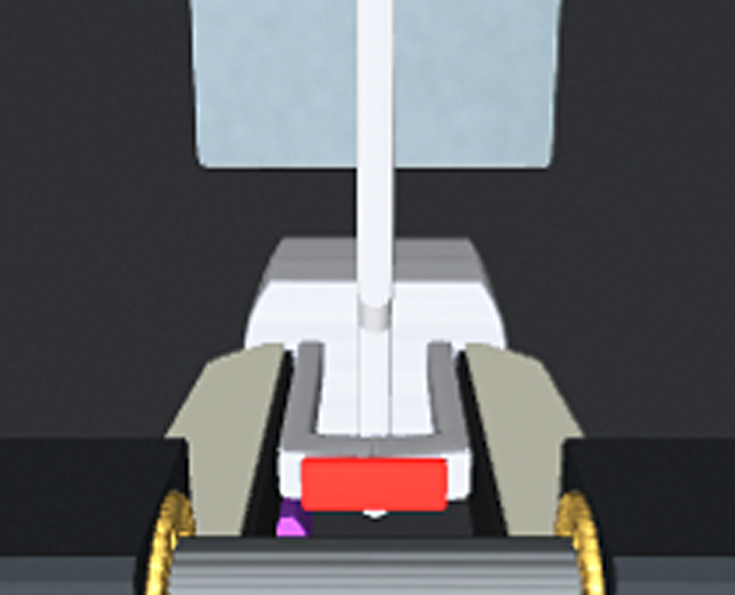

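Call:
{"op": "send_rows", "data": {
  "targets": [
    [-1, [0, 0, -2], 0],
    [-1, [-15, 0, 0], 0],
    [-1, [-20, 0, 0], 0],
    [-1, [-30, 0, 0], 0],
    [-1, [-44, 5, 0], 0],
    [-1, [-44, 10, 0], 0],
    [-1, [-44, 10, 0], 0],
    [-1, [-44, 10, 0], 0],
    [-1, [-44, 10, 0], 0],
    [-1, [-44, 10, 0], 0],
    [-1, [-44, 10, 0], 0],
    [-1, [-44, 10, 0], 0]
  ]
}}

```text
t: 59.85
tool_pos: [0.5327, -0.1804, 0.2009]
orientation: [-2.446, -1.971, 0.001]
force: [1.1, 0.6, -4.9]
opening: 0.0296
```

Run:
```python
from h import *
go([.586,-.3284,.13],-5.2)
```

```text
t 59.85 tcp [ 0.5327 -0.1804  0.2009] az -12.27 tilt -1.0 | shift [-133.3   83.6   70.9] n 3.8 | turn -0.123 deg -7.1 | shift after turn [-142.5   66.5   70.9] q6 -11.7 q1 -23.9 op 0.0296 F [ 1.15  0.56 -4.86]
```

Call:
{"op": "send_rows", "data": {
  "targets": [
    [-1, [-34, 21, 0], 0],
    [-1, [-34, 21, 0], 0],
    [-1, [-34, 21, 0], 0],
    [-1, [-34, 20.6, 0], 0],
    [-1, [0, 0, 35], -0.123],
    [-1, [0, 0, 35], 0],
    [-1, [0, 0, 0], 0],
    [-1, [0, 0, 0], 0]
  ]
}}

```text
t: 60.65
tool_pos: [0.5853, -0.3284, 0.1303]
orientation: [-2.318, -2.115, 0.001]
force: [-0.1, 0.1, -4.4]
opening: 0.0297
```

Run:
```python
from h import *
c=optics.read_camera("wrist");save(c,"w31",s=1.5);held(c,"r")
go([.586,-.3284,.054],-5.2)
for col in "ygrb":
    for a,p,m in strip(c,col):
        P=at_z(c,p,.024)
        if -.4<P[1]<-.15 and .42<P[0]<.67: print(col,a,p.round(1),P.round(4))
```

```text
held px [256.5 258. ] offset tool mm [ 5.73 -0.82] az 175.03031520331638 size [0.00813079 0.02050076]
t 60.7 tcp [ 0.5867 -0.329   0.1326] az -5.22 tilt -1.0 | shift [ 0.6 -0.8 78.6] n 1.7 | turn -0.0 deg -0.0 | shift after turn [ 0.6 -0.8 78.6] q6 -28.4 q1 -33.6 op 0.0295 F [ 0.54 -0.03 -3.97]
y 338 [260.3  94.2] [ 0.5971 -0.2403  0.024 ]
y 94 [289.6  60.8] [ 0.6251 -0.2149  0.024 ]
g 101 [129.1  60.2] [ 0.4846 -0.2021  0.024 ]
b 338 [152.  211.3] [ 0.4773 -0.3433  0.024 ]
b 22 [321.7 243.7] [ 0.6485 -0.3951  0.024 ]
```

View pics/w31.png

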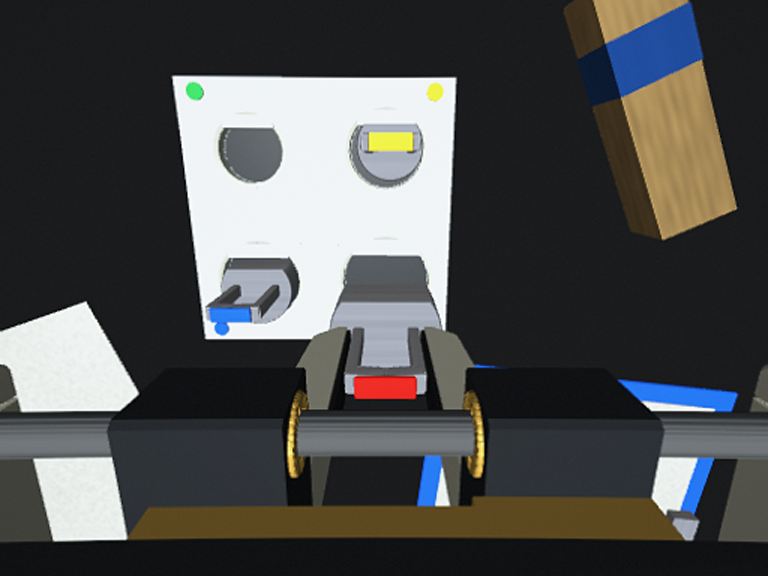

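Call:
{"op": "send_rows", "data": {
  "targets": [
    [-1, [-2, -0.8, 20], 0],
    [-1, [0, 0, 30], 0],
    [-1, [0, 0, 0], 0],
    [-1, [0, 0, 0], 0],
    [-1, [0, 0, 0], 0]
  ]
}}

```text
t: 61.2
tool_pos: [0.5873, -0.3315, 0.0845]
orientation: [2.317, 2.116, 0.002]
force: [1.1, -0.1, -5.2]
opening: 0.0296
```

Run:
```python
from h import *
c=optics.read_camera("wrist");save(c,"w32",(130,110,250,180),3.2);held(c,"r")
go([.586,-.3284,.054],-5.2)
```

```text
held px [256.5 258. ] offset tool mm [4.03 0.35] az 174.82133341134667 size [0.00830199 0.02089069]
t 61.25 tcp [ 0.5873 -0.3315  0.0844] az -5.19 tilt -0.99999 | shift [ 3.  -1.7 30.4] n 0.7 | turn 0.0 deg 0.0 | shift after turn [ 3.  -1.7 30.4] q6 -28.6 q1 -33.8 op 0.0298 F [ 0.17 -0.36 -3.7 ]
```

View pics/w32.png

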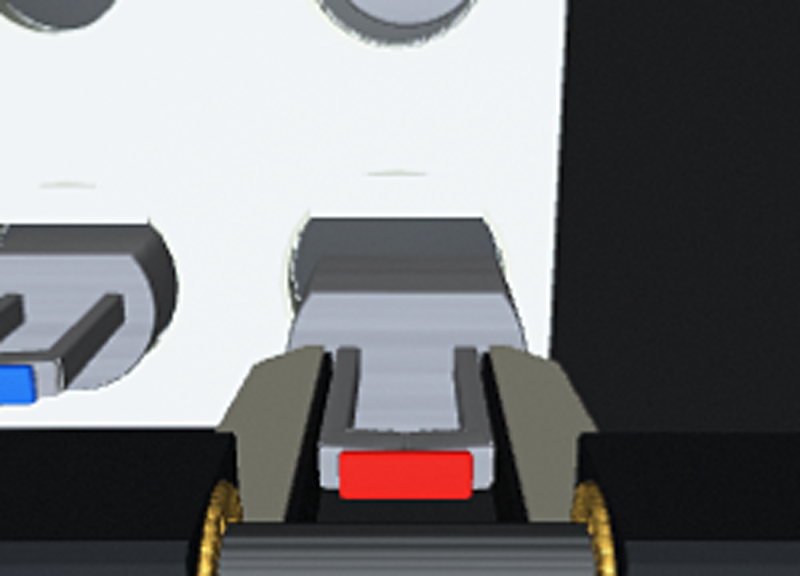

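Call:
{"op": "send_rows", "data": {
  "targets": [
    [-1, [0.5, -2, 8], 0],
    [-1, [0, 0, 4], 0],
    [-1, [0, 0, 4], 0],
    [-1, [0, 0, 4], 0],
    [-1, [0, 0, 4], 0],
    [-1, [0, 0, 3], 0],
    [-1, [0, 0, 2], 0],
    [-1, [0, 0, 0], 0],
    [-1, [0, 0, 0], 0]
  ]
}}

```text
t: 62.15
tool_pos: [0.5845, -0.3303, 0.0551]
orientation: [2.319, 2.117, 0.001]
force: [-6.1, 4.8, 13.0]
opening: 0.0296
```

Run:
```python
from h import *
c=optics.read_camera("wrist");save(c,"w33",(130,110,250,180),3.2);held(c,"r")
go([.586,-.3284,.054],-5.2)
```

```text
held px [256.5 258. ] offset tool mm [4.03 0.49] az 174.7893510102997 size [0.00828029 0.02084584]
t 62.2 tcp [ 0.5845 -0.3303  0.0551] az -5.2 tilt -1.0 | shift [2.  1.4 1.1] n 0.1 | turn 0.0 deg 0.0 | shift after turn [2.  1.4 1.1] q6 -28.6 q1 -33.8 op 0.0293 F [-5.96  4.65 13.47]
```

View pics/w33.png

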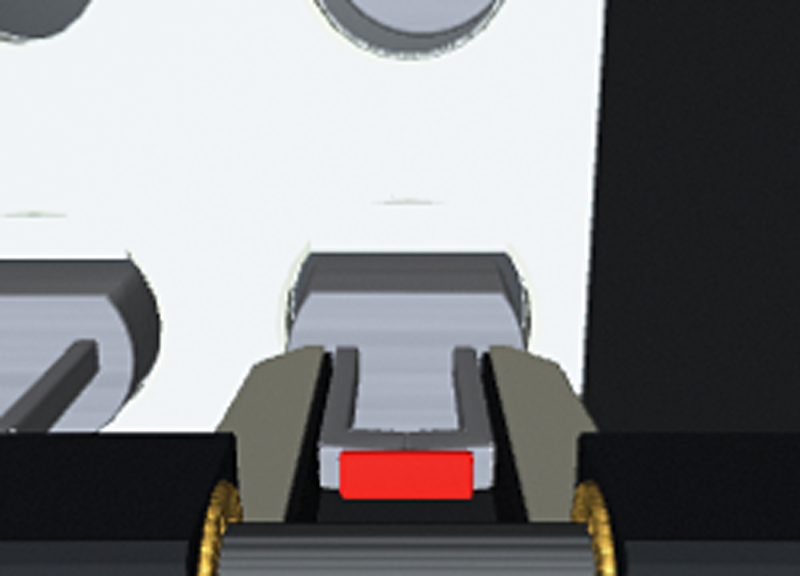

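Call:
{"op": "send_rows", "data": {
  "targets": [
    [-1, [0, 0, -0.8], 0],
    [-1, [0, 0, 0], 0],
    [-0.2, [0, 0, 0], 0],
    [-0.2, [0, 0, 0], 0],
    [-0.2, [0, 0, 0], 0],
    [-0.2, [0, 0, 0], 0],
    [0, [0, 0, -10], 0],
    [0, [0, 0, -40], 0],
    [0, [0, 0, -40], 0],
    [0, [-30, 0, -20], 0],
    [0, [-30, -40, 0], 0],
    [0, [0, 0, 0], 0]
  ]
}}

```text
t: 63.4
tool_pos: [0.5353, -0.3899, 0.1646]
orientation: [2.323, 2.113, -0.003]
force: [0.5, 0.3, -0.5]
opening: 0.0466
```

Call:
{"op": "send_rows", "data": {
  "targets": [
    [0, [0, 0, 0], 0],
    [0, [0, 0, 0], 0]
  ]
}}

```text
t: 63.6
tool_pos: [0.5388, -0.3855, 0.1631]
orientation: [-2.32, -2.118, -0.001]
force: [-0.0, 0.6, 0.9]
opening: 0.0466
```

Run:
```python
from h import *
c=optics.read_camera("wrist");save(c,"w34",s=1.5)
for col,z in (("y",.078),("b",.081),("r",.088)):
  for a,p,m in strip(c,col)[:6]:
    q=strip_pose(c,m,z)
    if .46<q[0][0]<.64 and -.36<q[0][1]<-.2: print(col,p.round(1),a,q)
t=optics.read_camera("top");save(t,"t34",s=1.5)
go([.55,-.3,.2],-5.2)
```

```text
y [312.2  13.3] 342 (array([ 0.59572033, -0.24328057]), np.float64(173.2871931699659), array([0.00828197, 0.02165717]))
y [331.   0.] 5 (array([ 0.61029298, -0.2357427 ]), np.float64(174.48712405785673), array([2.30334269e-07, 4.19111979e-03]))
b [206.9 129.5] 251 (array([ 0.50240862, -0.32324054]), np.float64(175.3201626180527), array([0.00836004, 0.02151378]))
b [190.3 154.7] 59 (array([ 0.48487277, -0.34342139]), np.float64(3.3268872921342165), array([0.00639332, 0.00690538]))
r [304.6 129. ] 284 (array([ 0.58469989, -0.32973951]), np.float64(174.88726030958685), array([0.00885249, 0.02163454]))
r [321.  154.8] 59 (array([ 0.59768586, -0.3525759 ]), np.float64(175.0892795892144), array([0.00623902, 0.00670741]))
t 63.7 tcp [ 0.5391 -0.3851  0.1628] az -5.14 tilt -1.0 | shift [ 85.8   3.2 -37.1] n 2.1 | turn 0.001 deg 0.1 | shift after turn [ 85.8   3.1 -37.1] q6 -34.8 q1 -40.0 op 0.0464 F [-0.15 -0.19 -0.38]
```

View pics/w34.png

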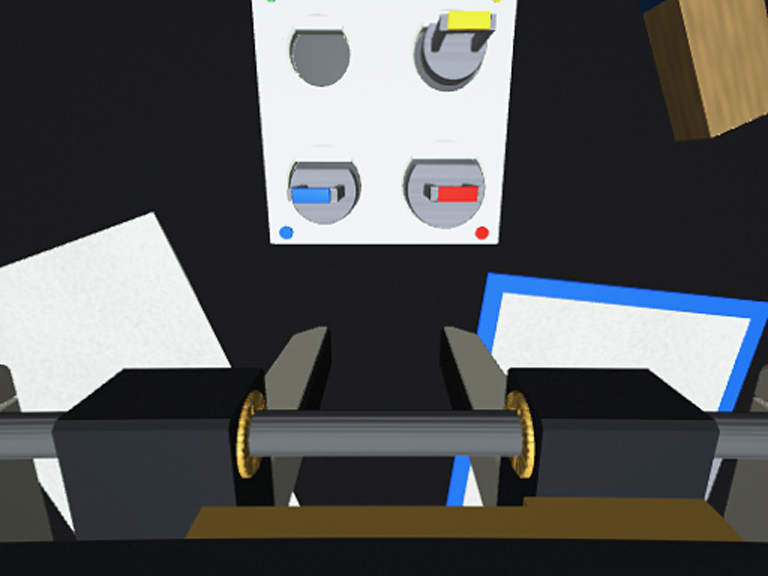

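View pics/t34.png

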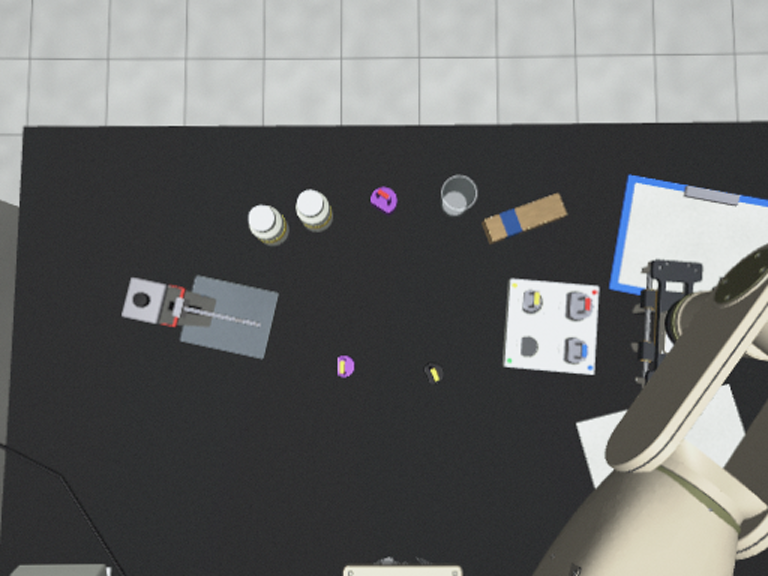

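Run:
```python
from h import *
s=optics.read_camera("side");save(s,"s34",(235,260,140,120),5)
for col,h,e in (("y",.078,(.5940,-.2445)),("b",.081,(.5024,-.3225)),("r",.088,(.5850,-.3297))):
    print(col,"expect",proj(s,list(e)+[h]).round(1),[(a,p.round(1)) for a,p,m in strip(s,col) if 235<p[0]<375 and 260<p[1]<380])
c=optics.read_camera("wrist");save(c,"w35",(170,90,170,80),4.6)
```

```text
y expect [309.9 286.9] [(np.int32(43), array([309.9, 285.1])), (np.int32(10), array([348.4, 343.9]))]
b expect [304.  342.1] [(np.int32(46), array([304.5, 342.8])), (np.int32(13), array([299.4, 376.4]))]
r expect [337.4 317.4] []
```

View pics/s34.png

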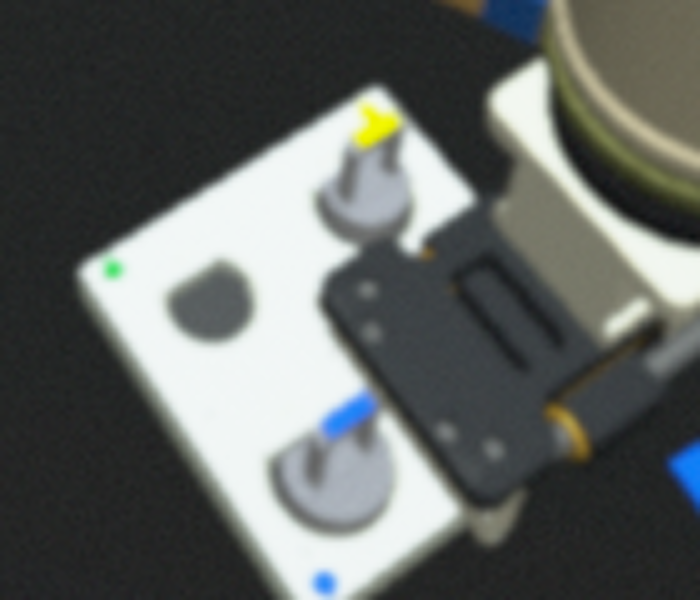

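View pics/w35.png

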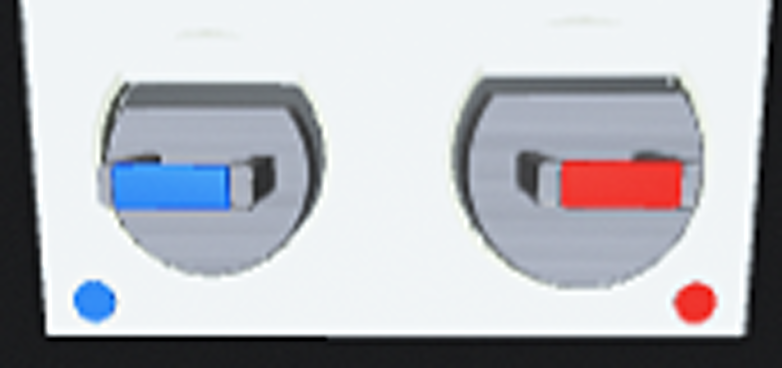

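Call:
{"op": "send_rows", "data": {
  "targets": [
    [0, [0, 0, -45], 0],
    [0, [-20, -40, 0], 0],
    [0, [-20, -40, 0], 0],
    [0, [-20, -40, 0], 0],
    [0, [0, 0, 0], 0],
    [0, [0, 0, 0], 0],
    [0, [0, 0, 0], 0]
  ]
}}

```text
t: 64.5
tool_pos: [0.4145, -0.4344, 0.2079]
orientation: [2.319, 2.119, 0.001]
force: [0.0, -0.2, -1.2]
opening: 0.0463
```

Run:
```python
from h import *
s=optics.read_camera("side");save(s,"s36",(130,60,300,320),1.8)
for col,h,e in (("y",.078,(.5940,-.2445)),("b",.081,(.5024,-.3225)),("r",.088,(.5850,-.3297))):
    print(col,"expect",proj(s,list(e)+[h]).round(1),[(a,p.round(1)) for a,p,m in strip(s,col) if 235<p[0]<375 and 260<p[1]<380])
go([.5,-.3,.2])
```

```text
y expect [309.9 286.9] []
b expect [304.  342.1] []
r expect [337.4 317.4] []
t 64.55 tcp [ 0.4147 -0.4343  0.2079] az -5.12 tilt -1.0 | shift [141.3  72.9   8. ] n 3.5 | turn 0.0 deg 0 | shift after turn [141.3  72.9   8. ] q6 -46.1 q1 -51.2 op 0.0464 F [0.73 0.58 0.76]
```

View pics/s36.png

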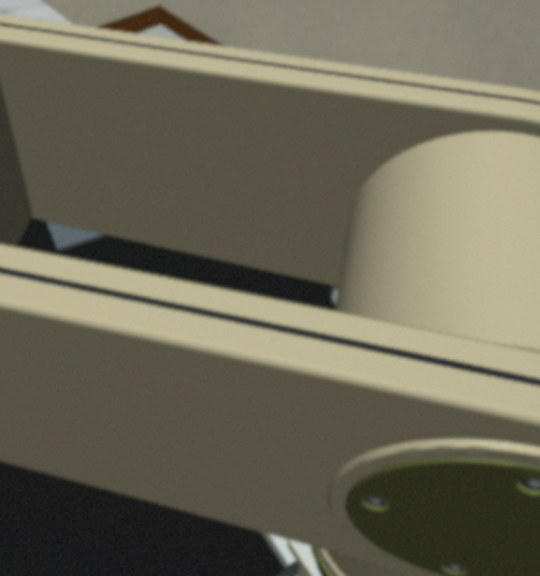

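Call:
{"op": "send_rows", "data": {
  "targets": [
    [0, [45, 0, -5], 0],
    [0, [45, 0, -5], 0],
    [0, [45, 0, -5], 0],
    [0, [45, 0, -5], 0],
    [0, [45, 0, -5], 0],
    [0, [45, 0, -5], 0],
    [0, [45, 0, -5], 0],
    [0, [45, 0, -5], 0],
    [0, [0, 0, 0], 0],
    [0, [0, 0, 0], 0]
  ]
}}

```text
t: 65.55
tool_pos: [0.4468, -0.0748, 0.2483]
orientation: [2.314, 2.123, 0.0]
force: [-1.0, -0.1, 0.6]
opening: 0.0466
```

Run:
```python
from h import *
s=optics.read_camera("side");save(s,"s37",(130,60,300,320),1.8)
for col,h,e in (("y",.078,(.5940,-.2445)),("b",.081,(.5024,-.3225)),("r",.088,(.5850,-.3297))):
    print(col,"expect",proj(s,list(e)+[h]).round(1),[(a,p.round(1)) for a,p,m in strip(s,col) if 235<p[0]<375 and 260<p[1]<380])
print(robot.read_state()["tool_pos"])
```

```text
y expect [309.9 286.9] [(np.int32(43), array([309.9, 285.1]))]
b expect [304.  342.1] [(np.int32(42), array([304.3, 342.9])), (np.int32(13), array([299.4, 376.4])), (np.int32(3), array([340., 264.]))]
r expect [337.4 317.4] [(np.int32(42), array([337.8, 317.5])), (np.int32(8), array([353.9, 336.1]))]
[ 0.44653462 -0.07586798  0.24796038]
```

View pics/s37.png

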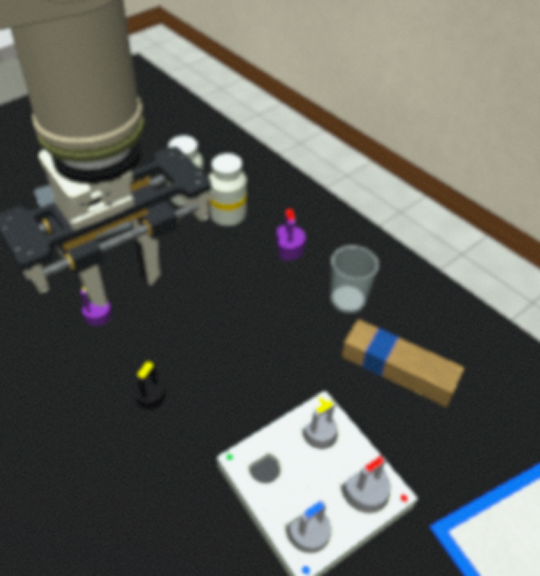

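All three strips project within 1–2 px of the seated position, which agrees with them being home. Handing in.

```bash
python3 -c "
from plant import ticket
print(ticket.close_job())"
```

```text
the job is handed in; nothing more can be done
None
```

I hung the three weights that were on the bench (200 g, 300 g, 500 g) on the hook one at a time, lightest first, and put each back in its own pocket. The 100 g weight was absent. The job is handed in, at about 66 s of the 210 s; no verdict was reported.

- **Hanging:** Each weight was lowered to about spring balance, with the remaining force on the tool estimated at no more than about 0.1 N. It was then let go for more than 3 s. In the wrist camera each hung still, its strip steady to about 0.1 px. By the tool heights the hook went down at most about 62 mm, against the 85 mm limit.
- **Final position:** The side camera shows the strips within about 0.5 px (500 g), 1 px (300 g) and 2 px (200 g) of where a fully seated weight should appear. The flats match their pockets and nothing touches the weights.
- **Rest of the scene:** The hook looked empty and back at zero in the last top view, judged by eye only. The bottles, beaker and carton look unmoved.
- **Small disagreements:** The wrist camera places the axes of the 300 g and 500 g weights about 2 mm off their pocket centres. That is within the 3 mm play and the 6 mm limit. The presses into the pockets met 13 to 22 N, which I relieved before opening the fingers.
- **Disturbances:** I saw no grip slip and no weight knocked aside.

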